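# Empty the desiccant cups into the jar and nest the cups

## Robot

A 6-joint arm with a two-finger parallel gripper is mounted at the origin on the work surface. World frame = base frame: x ahead of the robot, y to its left, z up, the work surface at z = 0. Lengths are in mm, angles in rad, forces in N, time in s.
With the tool pointing down it reaches from about 400 to 925 mm from the base axis. Payload 12.5 kg.
Tool frame: the origin (TCP) lies between the finger pads; the fingertips stand env.tip_extent ahead of it and the grasp point (between the pads) lies 11 mm behind it (env.tip_extent is the distance from the TCP to the fingertips, in mm); z points along the fingers, y is the line along which they close (so a half turn about z gives the same grasp; the last joint's range is limited). The gripper opens to 95 mm and grips with 3 to 60 N. Pads are 20 mm wide; open, the fingers measure 119 mm over their backs; the gripper's body (75 mm by 180 mm) begins 59 mm behind the grasp point.
Start: joints at [1.179, 0.491, 1.559, -0, 1.092, -0.106], TCP at [176.186, 599.672, 202.461] pointing down, gripper open.
Joint ranges: [-3.1, 3.1], [-0.84, 2.19], [0.05, 2.79], [-1.13, 4.28], [0.06, 2.93], [-2.69, 2.69]. Speed limits (rad/s): [2.22, 2.22, 2.79, 3.14, 3.14, 3.14].

## Interface

Orientations are given as [roll, pitch, yaw] about the fixed x, y, z axes, in that order (R = Rz(yaw) Ry(pitch) Rx(roll)).
In Python, from cell import env gives the robot as it stands.
- The arm moves only by the tool carry_out, never from a script. Its argument "motion" is a list of rows, each a list of 5 numbers: the shift along the tool's x, y, z in mm, then the turn about the tool's z in degrees, then the closure, from 0 (fully open) to 1 (shut). A call has 1 to 12 rows; each row shifts and turns the commanded pose from where the row before left it, along the tool's axes as they then stand; what a row does not reach is not made up. A row lasts 1/10 s, in which the tool goes at most 50 mm and 8.59 degrees, less where a joint would pass 70% of its speed; a pose out of reach is approached as far as the arm can. A call with a gripper value outside its range is refused whole. The fingers move at their own pace and stop on an object; the grip force is fixed at half the most. Time passes only in rows, so rows that do not move let the fingers close. It gives the time, the measured TCP pose, the force, the opening and the grip force at its end, in the units of the state.
- env.state(): the state, without advancing time (a new reading comes with each control period).
- env.read_camera(name): name is "side" or "top" or "wrist"; returns a dict with "color" (480x640x3 uint8, red, green, blue), "K" (3x3 intrinsics, pixels), "dist" ([k1, k2, p1, p2, k3] as OpenCV has them; the pictures are not rectified), "R" (3x3) and "t" (3): a world point X has camera coordinates R X + t; the wrist camera has in their place "hand_eye" (4x4, takes a point from camera to tool coordinates, whose origin is the TCP and whose axes are the flange's). Camera axes: x right, y down, z forward; pixel columns grow to the right and rows downward; lengths in mm; the calibration is good to about 2 mm. A picture is of the moment at which its call begins: read the wrist's pose just before it. There is no depth.
- env.job_done(): hands the job in; it is judged then, once.
The state is a dict: "t": time; "joints": joint angles; "qvel": joint speeds; "tau": joint torques, N m; "eef_pos": TCP position; "tcp_rot": TCP orientation; "ft_force": force on the tool from outside, world axes, zero at the start; "moment": the same for the moment, N m; "opening": opening from 0.0 (shut) to 1.0 (fully open); "grip_force": force on a finger pad.
Only numpy, scipy, OpenCV 4.12 (cv2) and the standard library are available. Lean on these libraries where they do the work, as an engineer would, in place of code of your own. Each camera call takes 0.05 s, during which the arm holds its last target. There are 200 camera calls.

## Task

Clear up the book-cleaning bench: tip all the orange desiccant canisters out of the sky-blue cups through the funnel into the glass jar, so that none is left in a cup, in the funnel or on the table, and nest every sky-blue cup, in any order, upright and fully home in one stack in the dark blue cup on the cork coaster. Leave the small blue-lidded jar, the dark red book and the brush where they are, and let go of everything at the end.

Things in the scene. Friction and masses are not known exactly. Their poses are not given: they have to be found in the camera images.
- jar: clear glass jar, dia. 92, with a red collar and a wide white funnel fixed in its neck; does not move. The funnel's mouth, 150 across, is 165 above the table; its sides slope at 49 degrees to a throat of 49 inside, whose lower end is 82 up, inside the jar (jar inside dia. 84, floor 5 thick). Origin: centre of the underside, z up.
- funnel_mouth (a point): centre of the funnel's open mouth, 165 above the table
- base_cup: dark blue cup, empty, fixed upright on a round cork coaster (dia. 110, 5 thick) that is fixed to the table: the bottom of the stack. Shape and origin as the sky-blue cups; its origin is 5 above the table. A nested cup's body enters with 2 to 6 mm of play all round and its shoulder rests on the rim below, so each cup's origin ends 40 above that of the cup under it.
- cup_A: sky-blue plastic stacking cup, 80 tall, open top, about 80 g. Straight collar, outside dia. 67, inside 59, from z = 40 up to the rim at z = 80; below its shoulder at z = 40 the body tapers from dia. 55 to the foot, dia. 47; wall 4, floor 5 thick. Origin: centre of the foot's underside; z along its axis. Starts with one to three orange canisters in it.
- cup_B: sky-blue plastic stacking cup, 80 tall, open top, about 80 g. Straight collar, outside dia. 67, inside 59, from z = 40 up to the rim at z = 80; below its shoulder at z = 40 the body tapers from dia. 55 to the foot, dia. 47; wall 4, floor 5 thick. Origin: centre of the foot's underside; z along its axis. Starts with one to three orange canisters in it.
- cup_C: sky-blue plastic stacking cup, 80 tall, open top, about 80 g. Straight collar, outside dia. 67, inside 59, from z = 40 up to the rim at z = 80; below its shoulder at z = 40 the body tapers from dia. 55 to the foot, dia. 47; wall 4, floor 5 thick. Origin: centre of the foot's underside; z along its axis. Starts empty; may be absent.
- cup_D: sky-blue plastic stacking cup, 80 tall, open top, about 80 g. Straight collar, outside dia. 67, inside 59, from z = 40 up to the rim at z = 80; below its shoulder at z = 40 the body tapers from dia. 55 to the foot, dia. 47; wall 4, floor 5 thick. Origin: centre of the foot's underside; z along its axis. Starts empty; may be absent.
- can_A1: orange plastic desiccant canister, a cylinder of dia. 15, 20 long, about 10 g, slippery (slides out of a cup tipped to about 110 degrees), standing at the start in cup_A; may be absent. Origin: centre of one end; z along its axis.
- can_A2: orange plastic desiccant canister, a cylinder of dia. 15, 20 long, about 10 g, slippery (slides out of a cup tipped to about 110 degrees), standing at the start in cup_A; may be absent. Origin: centre of one end; z along its axis.
- can_A3: orange plastic desiccant canister, a cylinder of dia. 15, 20 long, about 10 g, slippery (slides out of a cup tipped to about 110 degrees), standing at the start in cup_A; may be absent. Origin: centre of one end; z along its axis.
- can_B1: orange plastic desiccant canister, a cylinder of dia. 15, 20 long, about 10 g, slippery (slides out of a cup tipped to about 110 degrees), standing at the start in cup_B; may be absent. Origin: centre of one end; z along its axis.
- can_B2: orange plastic desiccant canister, a cylinder of dia. 15, 20 long, about 10 g, slippery (slides out of a cup tipped to about 110 degrees), standing at the start in cup_B; may be absent. Origin: centre of one end; z along its axis.
- can_B3: orange plastic desiccant canister, a cylinder of dia. 15, 20 long, about 10 g, slippery (slides out of a cup tipped to about 110 degrees), standing at the start in cup_B; may be absent. Origin: centre of one end; z along its axis.
- blue_jar: bystander: small glass jar with a blue lid, dia. 60, 85 tall, on the table. Origin: centre of the underside.
- notebook: bystander: dark red bound book, 130 (x) by 90 (y), 22 thick, lying on the table. Origin: centre of the underside.
- brush: bystander: brush, 150 long, lying on the table along its x. Origin: its middle, on the underside.

How it is judged (in metres and radians):
At the end, for the whole second after the job is handed in: All canisters lie in the jar: under 80 mm above its underside, within 42 mm of its axis. All sky-blue cups are nested in the dark blue one: axes within 10 mm, tilt under 0.07 rad, on full 40 mm steps (-5/+6 mm), at rest (z of each of can_A1, can_A2, can_A3, can_B1, can_B2, can_B3 in the frame of jar below 0.08 m and horizontal distance between each of can_A1, can_A2, can_A3, can_B1, can_B2, can_B3 and jar below 0.042 m and horizontal distance between each of cup_A, cup_B, cup_C, cup_D and base_cup below 0.01 m and angle between each of cup_A, cup_B, cup_C, cup_D's own z axis and vertical below 0.07 rad and linear speed of each of cup_A, cup_B, cup_C, cup_D below 0.02 m/s and (z of cup_A in the frame of base_cup between 0.035 and 0.046 m or z of cup_A in the frame of base_cup between 0.075 and 0.086 m or z of cup_A in the frame of base_cup between 0.115 and 0.126 m or z of cup_A in the frame of base_cup between 0.155 and 0.166 m) and (z of cup_B in the frame of base_cup between 0.035 and 0.046 m or z of cup_B in the frame of base_cup between 0.075 and 0.086 m or z of cup_B in the frame of base_cup between 0.115 and 0.126 m or z of cup_B in the frame of base_cup between 0.155 and 0.166 m) and (z of cup_C in the frame of base_cup between 0.035 and 0.046 m or z of cup_C in the frame of base_cup between 0.075 and 0.086 m or z of cup_C in the frame of base_cup between 0.115 and 0.126 m or z of cup_C in the frame of base_cup between 0.155 and 0.166 m) and (z of cup_D in the frame of base_cup between 0.035 and 0.046 m or z of cup_D in the frame of base_cup between 0.075 and 0.086 m or z of cup_D in the frame of base_cup between 0.115 and 0.126 m or z of cup_D in the frame of base_cup between 0.155 and 0.166 m)); the robot touches nothing.
It fails at once if the blue-lidded jar is displaced by more than 40 mm (distance of blue_jar from where it was at the start of the episode above 0.04 m).
It fails at once if the red book is displaced by more than 40 mm (distance of notebook from where it was at the start of the episode above 0.04 m).
It fails at once if the brush is displaced by more than 40 mm (distance of brush from where it was at the start of the episode above 0.04 m).
Of can_A1, can_A2, can_A3, can_B1, can_B2, can_B3 only 4 to 6 are there at a start; the rules pass over those that are not, and their reading is None.
Of cup_C, cup_D only 1 to 2 are there at a start; the rules pass over those that are not, and their reading is None.
At some moment in a run one of cup_A, cup_B, cup_C, cup_D may be knocked a few centimetres aside while the robot is not near it.
It also fails if it takes over 208 s, if anything falls off the work surface, if the arm or the gripper's body presses on something with over 40 N, if the wrist force passes 120 N, or if a joint passes its speed limit or range.

## Working session

There is one attempt and no reset: what is moved stays moved. The work goes in short steps, Python scripts to look and compute and a tool call to move; the robot and the scene stay as the last step left them, time stands still between calls to the robot, and variables do not carry over. Pictures are saved under pics/ and viewed, at most 14 in all, crops included, and the job is handed in when it is done.

Besides the shell and the picture viewer there is one more tool, called after "Emit:" as name([rows], argument=value, ...), one row to a line, values as JSON. carry_out: Moves the arm, as the interface text tells. Its arguments: {"type":"object","properties":{"motion":{"type":"array"}},"required":["motion"]}

```bash
mkdir -p pics; ls; cat > look.py <<'E'
import sys,cv2
from cell import env
for n in sys.argv[2:]:
    c=env.read_camera(n); cv2.imwrite(f"pics/{sys.argv[1]}_{n}.png",c["color"][:,:,::-1])
    print(n,c["K"],c["dist"],c.get("R"),c.get("t"),c.get("hand_eye"))
s=env.state(); print(s,env.tip_extent)
E
python3 look.py a top side wrist
```

```text
pics
top [[538.79678758   0.         323.97152715]
 [  0.         538.79678758 239.01074062]
 [  0.           0.           1.        ]] [0.03472855 0.         0.         0.         0.        ] [[-0.00641057 -0.99997028  0.00428284]
 [-0.9904133   0.00575818 -0.1380157 ]
 [ 0.13798694 -0.00512654 -0.99042078]] [  16.90212945  545.26504817 1188.02198239] None
side [[564.55444001   0.         323.64774085]
 [  0.         564.55444001 233.92985664]
 [  0.           0.           1.        ]] [-0.06798679  0.          0.          0.          0.        ] [[ 0.9779561  -0.20846997  0.01192228]
 [-0.09323279 -0.48702855 -0.86839555]
 [ 0.18684089  0.84814118 -0.49572878]] [-496.43853873  153.36675295 1126.68815824] None
wrist [[379.0108147    0.         318.41319308]
 [  0.         379.0108147  235.92328156]
 [  0.           0.           1.        ]] [-0.04808598  0.          0.          0.          0.        ] None None [[-6.10336623e-04 -9.57137261e-01 -2.89634066e-01  8.25861864e+01]
 [ 9.99999811e-01 -5.61683753e-04 -2.51103260e-04  1.57525940e+00]
 [ 7.76575371e-05 -2.89634164e-01  9.57137422e-01 -1.82353468e+02]
 [ 0.00000000e+00  0.00000000e+00  0.00000000e+00  1.00000000e+00]]
{'t': 0.15, 'joints': array([ 1.17940975e+00,  4.91425428e-01,  1.55927504e+00,  2.63380214e-06,
        1.09172441e+00, -1.05590113e-01]), 'qvel': array([ 0.0002935 , -0.00409689, -0.000256  , -0.00095842, -0.00032011,
        0.00154975]), 'tau': array([ 1.95605768e-03, -6.12897849e+01, -2.58276182e+01,  6.92570535e-02,
        4.73669660e-02, -3.70971946e-06]), 'eef_pos': array([176.10506456, 599.49284323, 202.00515879]), 'tcp_rot': array([-3.14076531e+00, -9.00351877e-05,  2.85579493e+00]), 'ft_force': array([ 0.36617638,  0.13723982, -0.43152214]), 'moment': array([ 0.02457244, -0.04352682, -0.05505359]), 'grip_force': 0.0, 'opening': 0.9960760785224402} 8.0
```

View pics/a_top.png

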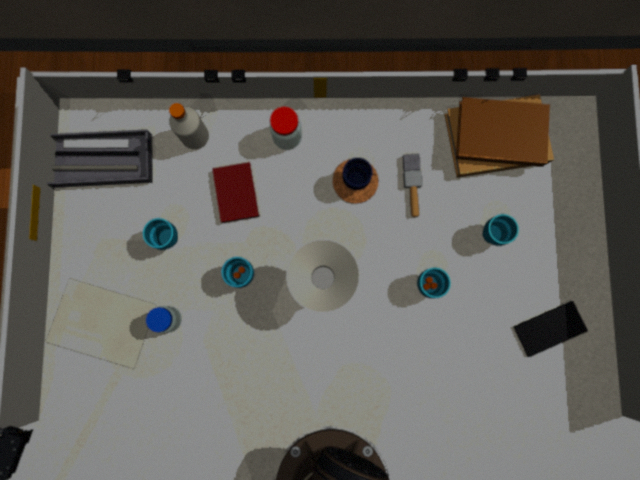

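View pics/a_side.png

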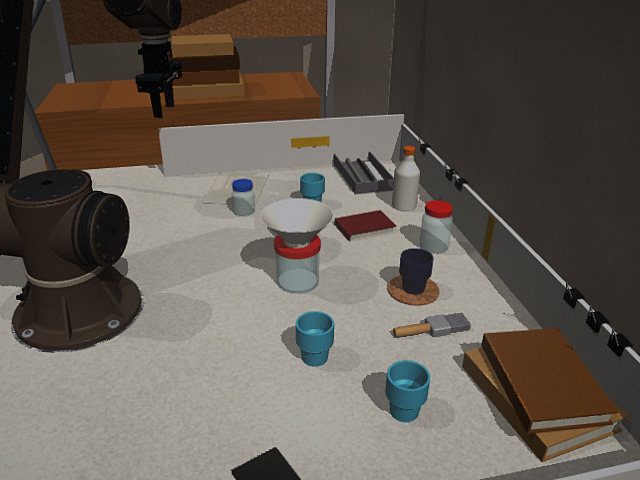

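```bash
cat > vis.py <<'E'
import cv2,numpy as np
from scipy.optimize import minimize,least_squares
from scipy.spatial.transform import Rotation as Ro
from cell import env
def proj(c,X): return cv2.projectPoints(np.asarray(X,float),cv2.Rodrigues(c["R"])[0],c["t"],c["K"],c["dist"])[0][:,0]
th=np.linspace(0,2*np.pi,40,endpoint=False)
ring=lambda r,z:np.c_[r*np.cos(th),r*np.sin(th),z+0*th]
parts=[np.r_[ring(33.5,80),ring(33.5,40)],np.r_[ring(27.5,40),ring(23.5,0)]]
def sil(c,p,R=np.eye(3)):
    m=np.zeros((960,1280),np.uint8)
    for q in parts: cv2.fillConvexPoly(m,cv2.convexHull(np.round(proj(c,q@R.T+p)*2).astype(np.int32)),1)
    return m
def cols(img,kind="sky"):
    h=cv2.cvtColor(img,cv2.COLOR_RGB2HSV)
    lo,hi={"sky":((85,110,40),(104,255,255)),"dark":((108,90,10),(135,255,90)),"orange":((3,150,70),(18,255,255))}[kind]
    return cv2.inRange(h,lo,hi)
def fit(cams,masks,p0,free=3):
    big=[]
    for c,m in zip(cams,masks):  # keep blob near the prediction
        u=proj(c,[np.array(p0)+[0,0,45]])[0].astype(int); w=np.zeros_like(m); cv2.circle(w,tuple(int(a) for a in u),45,255,-1)
        big.append(cv2.resize(cv2.morphologyEx(m&w,cv2.MORPH_CLOSE,np.ones((9,9))),(1280,960),interpolation=0)>0)
    def f(p):
        s=0
        for c,b in zip(cams,big):
            q=sil(c,p)>0; s+=1-(q&b).sum()/max(1,(q|b).sum())
        return s
    r=minimize(f,p0,method="Nelder-Mead",options=dict(initial_simplex=np.array(p0)+np.r_[np.zeros((1,3)),np.diag([12,12,12])],xatol=.2,fatol=1e-4))
    return r.x,r.fun
def ray(c,uv,z):
    d=np.r_[cv2.undistortPoints(np.array([[uv]],float),c["K"],c["dist"])[0,0],1]
    o=-c["R"].T@c["t"]; d=c["R"].T@d; return o+d*(z-o[2])/d[2]
E
python3 - <<'E'
from vis import *
np.set_printoptions(precision=1,suppress=True)
T=env.read_camera("top");S=env.read_camera("side")
for n,uv,k in [("left",(160,234),"sky"),("A",(238,272),"sky"),("B",(434,283),"sky"),("right",(501,230),"sky"),("base",(357,173),"dark")]:
    p=ray(T,uv,80)-[0,0,80]
    if k=="dark": p=ray(T,uv,85)-[0,0,80]
    print(n,p,*fit([T,S],[cols(T["color"],k),cols(S["color"],k)],p))
for n,uv,z in [("lid",(160,320),85),("book",(236,193),22),("brush1",(412,155),10),("brush2",(415,215),10),("redlid",(285,121),100)]: print(n,ray(T,uv,z))
# funnel: white bright rim; triangulate ellipse centre guesses
print("funnel",ray(T,(323,276),165),ray(S,(297,217),165))
import cv2
a=T["color"][225:325,270:380]; b=S["color"][190:300,250:345]
o=np.zeros((600,800,3),np.uint8); o[:500,:400]=cv2.resize(a,(400,500))[:,:,::-1] if 0 else cv2.resize(a[:, :80],(400,500))[:,:,::-1]
o[:463,400:]=cv2.resize(b,(400,463))[:,:,::-1]
cv2.imwrite("pics/fun.png",np.hstack([cv2.resize(a,(396,360)),cv2.resize(b,(399,462))[:360]])[:,:,::-1])
print((env.state()["t"]))
E
```

```text
left [552.6 372.6   0. ] [557.2 381.7  -3.4] 0.3463630664499685
A [468.2 201.1   0. ] [469.9 209.7 -27.3] 1.0603262542320713
B [ 441.7 -224.3    0. ] [ 443.6 -226.2   -1.6] 0.2705066629154138
right [ 557.2 -375.1    0. ] [ 560.2 -379.7   -2.2] 0.172582857488901
base [686.6 -60.6   5. ] [688.9 -62.5   1.8] 1.1722189812057757
lid [366.6 364.3  85. ]
book [656.9 217.6  22. ]
brush1 [ 749.6 -197.    10. ]
brush2 [ 604.7 -200.    10. ]
redlid [801.9  98.8 100. ]
funnel [452.3  16.7 165. ] [451.8   4.  165. ]
0.25
```

View pics/fun.png

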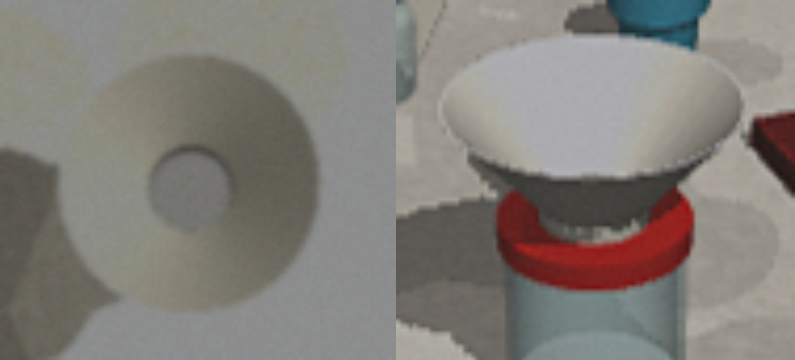

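```bash
cat > plan.py <<'E'
import numpy as np,sys,json
from cell import env
from scipy.spatial.transform import Rotation as Ro
def rows(tgt,yaw=np.pi/2,n=None,close=0,start=None):
    s=env.state(); p=np.array(s["eef_pos"] if start is None else start[:3],float); y=s["tcp_rot"][2] if start is None else start[3]
    tgt=np.array(tgt,float); dy=(yaw-y+np.pi)%(2*np.pi)-np.pi
    n=n or int(np.ceil(max(np.linalg.norm(tgt-p)/45,abs(np.degrees(dy))/8.2,1)))
    out=[]
    for i in range(n):
        R=Ro.from_euler("xyz",[np.pi,0,y]).as_matrix(); d=R.T@(tgt-p)/(n-i); a=-dy/n
        d=np.round(d); out.append([*[int(v) for v in d],round(float(np.degrees(a)),1),close]); p=p+R@d; y-=a
    return out
if __name__=="__main__":
    x,y,z,yaw,c=map(float,sys.argv[1:6]); print(json.dumps(rows([x,y,z],yaw,close=c)))
E
python3 - <<'E'
from vis import *
from plan import rows
T=env.read_camera("top");S=env.read_camera("side")
def ext(c,p,r):
    q=proj(c,ring(r,0)+p);return np.r_[q.min(0),q.max(0)]
obs=[[270+58/3.6-.4,225+53/3.6-.4,270+319/3.6-.4,225+312/3.6-.4],[250+45/4.2-.4,190+38/4.2-.4,250+347/4.2-.4,190+178/4.2-.4]]
r=least_squares(lambda p:np.r_[ext(T,p[:3],p[3])-obs[0],ext(S,p[:3],p[3])-obs[1]],[452,10,165,76])
print(r.x,r.fun)
for c,(u0,u1,v0,v1) in [(T,(335,380,150,200)),(S,(395,440,245,300))]:
    h=cv2.cvtColor(c["color"],cv2.COLOR_RGB2HSV)[v0:v1:5,u0:u1:5]; print(h[::2].tolist())
print(rows([470,250,260]))
E
```

```text
[453.80264588  18.82374085 163.14812665  72.9393578 ] [ 0.10244859  0.25924303 -0.19744027  0.52452112  0.42879365 -0.13893711
  0.36633812  0.05367031]
[[[120, 4, 145], [120, 2, 142], [60, 2, 140], [105, 4, 141], [48, 9, 145], [35, 11, 142], [50, 5, 142], [120, 2, 140], [113, 7, 141]], [[105, 7, 142], [120, 2, 139], [11, 56, 133], [120, 70, 44], [114, 182, 14], [114, 150, 17], [113, 54, 57], [60, 4, 141], [75, 4, 140]], [[12, 110, 111], [14, 173, 131], [111, 191, 28], [113, 255, 4], [125, 170, 18], [120, 255, 7], [114, 204, 20], [120, 146, 21], [13, 102, 123]], [[14, 187, 71], [14, 170, 75], [116, 163, 25], [118, 185, 22], [105, 234, 24], [118, 146, 21], [120, 255, 7], [7, 114, 65], [12, 167, 127]], [[14, 118, 80], [13, 177, 69], [13, 172, 80], [14, 167, 64], [12, 170, 54], [13, 167, 93], [13, 173, 122], [14, 179, 120], [12, 129, 121]]]
[[[19, 21, 170], [21, 22, 161], [20, 23, 169], [16, 26, 167], [20, 25, 155], [68, 14, 73], [60, 11, 92], [83, 19, 105], [83, 19, 110]], [[18, 23, 170], [18, 23, 133], [123, 70, 44], [115, 68, 45], [120, 57, 45], [113, 51, 40], [120, 58, 31], [125, 48, 32], [13, 20, 175]], [[17, 23, 174], [130, 38, 20], [150, 15, 34], [124, 47, 38], [118, 74, 48], [118, 67, 46], [120, 78, 49], [117, 67, 38], [17, 24, 173]], [[23, 20, 103], [9, 94, 79], [128, 31, 33], [120, 54, 38], [120, 56, 41], [115, 74, 45], [117, 61, 46], [120, 17, 44], [16, 22, 171]], [[12, 117, 76], [11, 116, 75], [120, 8, 32], [128, 27, 38], [123, 61, 42], [120, 58, 44], [3, 45, 51], [12, 129, 119], [12, 142, 115]], [[12, 140, 140], [12, 134, 118], [12, 136, 131], [13, 140, 144], [13, 131, 105], [12, 133, 113], [12, 130, 98], [13, 132, 110], [12, 142, 135]]]
[[-35, -23, -5, 6.7, 0], [-37, -19, -5, 6.7, 0], [-39, -14, -5, 6.7, 0], [-40, -10, -5, 6.7, 0], [-41, -5, -5, 6.7, 0], [-42, 0, -5, 6.7, 0], [-41, 5, -6, 6.7, 0], [-40, 9, -5, 6.7, 0], [-39, 14, -6, 6.7, 0], [-37, 19, -5, 6.7, 0], [-35, 23, -6, 6.7, 0]]
```

Emit:
carry_out([
  [-35, -23, -5, 6.7, 0],
  [-37, -19, -5, 6.7, 0],
  [-39, -14, -5, 6.7, 0],
  [-40, -10, -5, 6.7, 0],
  [-41, -5, -5, 6.7, 0],
  [-42, 0, -5, 6.7, 0],
  [-41, 5, -6, 6.7, 0],
  [-40, 9, -5, 6.7, 0],
  [-39, 14, -6, 6.7, 0],
  [-37, 19, -5, 6.7, 0],
  [-35, 23, -6, 6.7, 0],
])

```text
t: 1.45
eef_pos: [470.6, 248.4, 260.8]
tcp_rot: [3.141, -0.0, 1.565]
ft_force: [-0.2, 0.4, -0.1]
opening: 1.0
grip_force: 0.0
```

```bash
python3 look.py b wrist | tail -1 | cut -c1-60; python3 - <<'E'
from cell import env
s=env.state();print(s["t"],s["eef_pos"],s["tcp_rot"])
E
```

```text
0.51810041,  -0.39617437]), 'eef_pos': array([474.1
1.5 [474.19907611 244.98183226 261.56114511] [3.13891854e+00 5.76080236e-04 1.55519588e+00]
```

View pics/b_wrist.png

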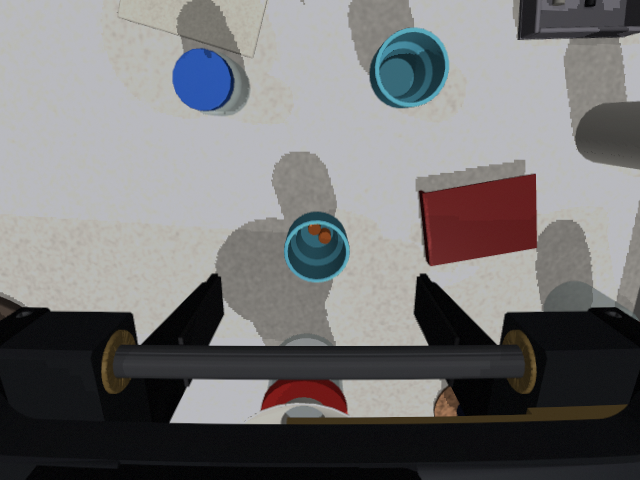

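```bash
cat >> vis.py <<'E'
def wrist():
    s=env.state(); c=env.read_camera("wrist")
    M=np.eye(4); M[:3,:3]=Ro.from_euler("xyz",s["tcp_rot"]).as_matrix(); M[:3,3]=s["eef_pos"]
    I=np.linalg.inv(M@c["hand_eye"]); c["R"],c["t"]=I[:3,:3],I[:3,3]; return c
def cup(cams,p0,k="sky"): return fit(cams,[cols(c["color"],k) for c in cams],p0)
E
sed -i 's/"dark":((108,90,10),(135,255,90))/"dark":((100,30,3),(140,255,60))/' vis.py
python3 - <<'E'
from vis import *
from plan import rows
np.set_printoptions(precision=1,suppress=True)
wrist();W=wrist();T=env.read_camera("top");S=env.read_camera("side")
print(cup([T,W],[470,205,0]),cup([T],[470,205,0]),cup([W],[470,205,0]))
print(cup([T,S,W],[557,380,0]),cup([T,W],[557,380,0]))
print(cup([T,S],[443,-226,0]),cup([T,S],[560,-380,0]))
print(cup([T,S],[688,-62,5],"dark"))
print(env.state()["eef_pos"],env.state()["tcp_rot"],env.state()["t"])
E
```

```text
(array([468.5, 204.5,  -3. ]), np.float64(0.21079435934675417)) (array([470.4, 208.2, -23.1]), np.float64(0.0573465592064476)) (array([468.2, 201.6, -10.7]), np.float64(0.1008497005153921))
(array([556.2, 379.1,  -3.2]), np.float64(1.294877043051785)) (array([557.5, 380. ,  -9.9]), np.float64(1.0174454193021831))
(array([ 442.6, -226.5,   -1.2]), np.float64(0.2860854359634678)) (array([ 560. , -380.2,   -0.8]), np.float64(0.17657794582850128))
(array([690.9, -60. ,   1.8]), np.float64(0.2622275422724205))
[469.4 250.  260.2] [-3.1 -0.   1.6] 1.7
```

```bash
python3 - <<'E'
from plan import rows
import numpy as np
print(rows([556.5,379.5,150]), rows([556.5,379.5,54],start=[556.5,379.5,150,np.pi/2]))
E
```

```text
[[26, 17, 22, -0.0, 0], [26, 18, 22, -0.0, 0], [26, 17, 22, -0.0, 0], [26, 18, 22, -0.0, 0], [26, 17, 22, -0.0, 0]] [[0, 0, 32, -0.0, 0], [0, 0, 32, -0.0, 0], [0, 0, 32, -0.0, 0]]
```

Emit:
carry_out([
  [26, 17, 22, 0, 0],
  [26, 18, 22, 0, 0],
  [26, 17, 22, 0, 0],
  [26, 18, 22, 0, 0],
  [26, 17, 22, 0, 0],
  [0, 0, 0, 0, 0],
  [0, 0, 0, 0, 0],
  [0, 0, 32, 0, 0],
  [0, 0, 32, 0, 0],
  [0, 0, 32, 0, 0],
  [0, 0, 0, 0, 0],
  [0, 0, 0, 0, 0],
])

```text
t: 2.9
eef_pos: [556.9, 379.9, 56.0]
tcp_rot: [3.141, -0.0, 1.57]
ft_force: [1.4, 0.3, -0.1]
opening: 0.998
grip_force: 0.0
```

Emit:
carry_out([
  [0, 0, 0, 0, 0.3],
  [0, 0, 0, 0, 0.6],
  [0, 0, 0, 0, 0.6],
  [0, 0, 0, 0, 0.6],
  [0, 0, 0, 0, 0.6],
  [0, 0, 0, 0, 0.6],
])

```text
t: 3.5
eef_pos: [557.1, 379.9, 55.1]
tcp_rot: [3.141, -0.0, 1.569]
ft_force: [-1.7, 0.3, 5.8]
opening: 0.704
grip_force: 30.0
```

```bash
python3 - <<'E'
from plan import rows
import numpy as np
print(rows([557,380,130],n=2,close=.6), rows([453.5,140,198],start=[557,380,130,np.pi/2],close=.6))
E
```

```text
[[0, 0, -37, -0.0, 0.6], [0, 0, -38, -0.0, 0.6]] [[-34, -15, -10, -0.0, 0.6], [-34, -15, -10, -0.0, 0.6], [-34, -15, -10, -0.0, 0.6], [-34, -15, -10, -0.0, 0.6], [-35, -14, -9, -0.0, 0.6], [-34, -15, -10, -0.0, 0.6], [-35, -14, -9, -0.0, 0.6]]
```

Emit:
carry_out([
  [0, 0, -37, 0, 0.6],
  [0, 0, -38, 0, 0.6],
  [-34, -15, -10, 0, 0.6],
  [-34, -15, -10, 0, 0.6],
  [-34, -15, -10, 0, 0.6],
  [-34, -15, -10, 0, 0.6],
  [-35, -14, -9, 0, 0.6],
  [-34, -15, -10, 0, 0.6],
  [-35, -14, -9, 0, 0.6],
  [0, 0, 0, 0, 0.6],
  [0, 0, 0, 0, 0.6],
])

```text
t: 4.6
eef_pos: [453.8, 139.5, 197.8]
tcp_rot: [3.141, -0.0, 1.568]
ft_force: [-0.2, 0.7, -0.4]
opening: 0.699
grip_force: 30.0
```

Emit:
carry_out([
  [-10, 0, 0, 0, 0.6],
  [-10, 0, 0, 0, 0.6],
  [-5, 0, -1, 0, 0.6],
  [-5, 0, -1, 0, 0.6],
  [-5, 0, -1, 0, 0.6],
  [-5, 0, -1, 0, 0.6],
  [0, 0, 0, 0, 0.6],
])

```text
t: 5.3
eef_pos: [453.7, 99.5, 201.6]
tcp_rot: [3.141, -0.0, 1.569]
ft_force: [-0.7, 0.9, -0.3]
opening: 0.688
grip_force: 30.0
```

```bash
python3 look.py c side | tail -1 | cut -c1-60
```

```text
-0.0590309 ,  -0.0824907 ]), 'eef_pos': array([453.7
```

View pics/c_side.png

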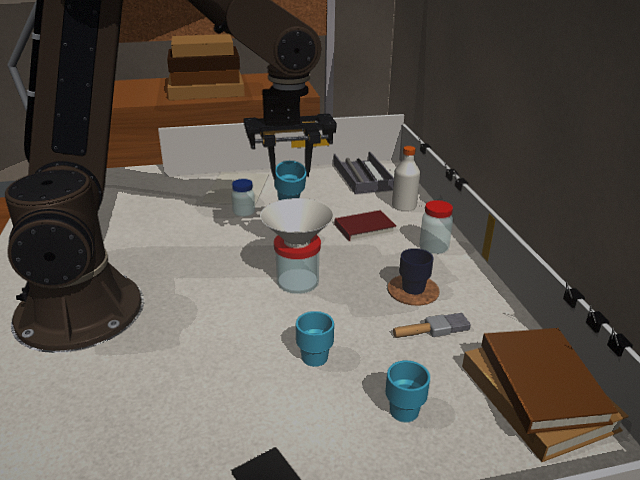

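Emit:
carry_out([
  [-7, 0, 0, 0, 0.6],
  [-7, 0, 0, 0, 0.6],
  [-8, 0, 2, 0, 0.6],
  [-8, 0, 3, 0, 0.6],
  [0, 0, 0, 0, 0.6],
])

```text
t: 5.85
eef_pos: [453.4, 68.8, 196.0]
tcp_rot: [-3.141, 0.0, 1.568]
ft_force: [-1.4, 1.4, 1.2]
opening: 0.684
grip_force: 30.0
```

```bash
cat > crop.py <<'E'
import sys,cv2
from cell import env
n,u0,u1,v0,v1,k=sys.argv[2],*map(int,sys.argv[3:8])
c=env.read_camera(n)["color"][v0:v1,u0:u1,::-1]
cv2.imwrite(f"pics/{sys.argv[1]}.png",cv2.resize(c,None,fx=k,fy=k,interpolation=2))
E
python3 crop.py d side 220 380 90 280 3
```

```text
(no output)
```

View pics/d.png

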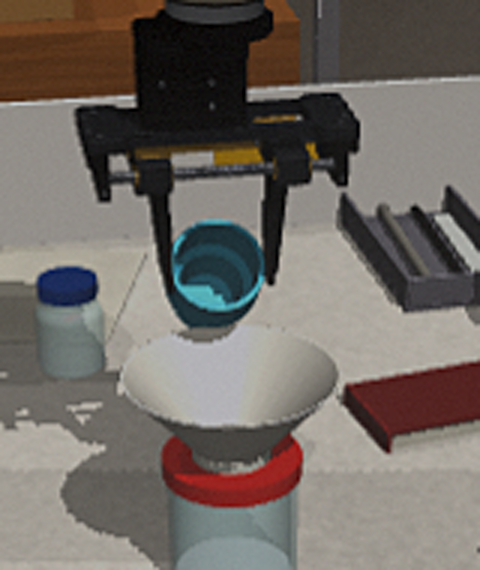

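Emit:
carry_out([
  [-6, 0, 5, 0, 0.6],
  [-6, 0, 5, 0, 0.6],
  [-5, 0, 7, 0, 0.6],
  [-4, 0, 8, 0, 0.6],
  [-2, 0, 8, 0, 0.6],
  [0, 0, 5, 0, 0.6],
  [0, 0, 0, 0, 0.6],
])

```text
t: 6.6
eef_pos: [453.5, 45.6, 157.8]
tcp_rot: [-3.141, 0.001, 1.57]
ft_force: [0.2, -5.8, 4.8]
opening: 0.686
grip_force: 30.0
```

```bash
python3 crop.py e side 220 380 90 280 3
```

```text
(no output)
```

View pics/e.png

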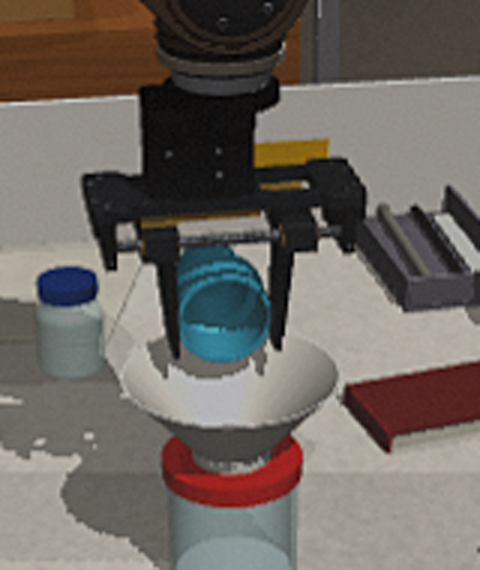

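Emit:
carry_out([
  [0, 0, -30, 0, 0.6],
  [0, 0, -35, 0, 0.6],
  [-47, 0, 0, 0, 0.6],
  [-47, 0, 0, 0, 0.6],
  [-47, 0, 0, 0, 0.6],
  [-47, 0, 0, 0, 0.6],
  [0, 0, 0, 0, 0.6],
  [0, 0, 40, 0, 0.6],
  [0, 0, 45, 0, 0.6],
  [0, 0, 45, 0, 0.6],
  [0, 0, 45, 0, 0.6],
  [0, 0, 0, 0, 0.6],
])

```text
t: 7.85
eef_pos: [450.2, -139.6, 43.7]
tcp_rot: [-3.132, -0.004, 1.57]
ft_force: [-0.7, 0.1, 0.3]
opening: 0.686
grip_force: 30.0
```

```bash
python3 crop.py f side 220 380 150 350 3
```

```text
(no output)
```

View pics/f.png

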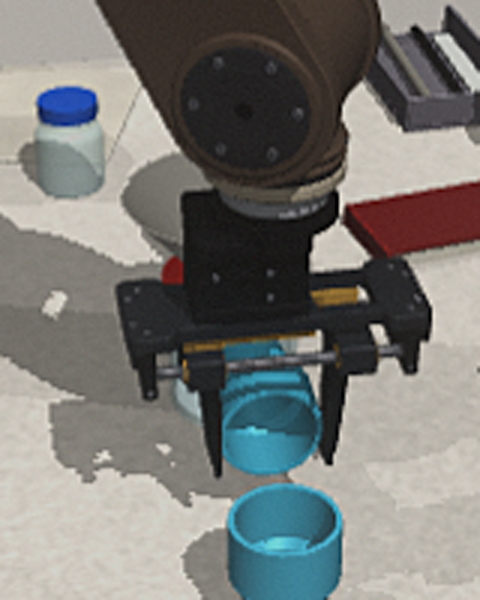

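Emit:
carry_out([
  [0, 0, 5, 0, 0.6],
  [0, 0, 5, 0, 0.6],
  [0, 0, 4, 0, 0.6],
  [0, 0, 4, 0, 0.6],
  [0, 0, 3, 0, 0.6],
  [0, 0, 0, 0, 0.6],
  [0, 0, 0, 0, 0.6],
])

```text
t: 8.6
eef_pos: [453.2, -141.1, 27.5]
tcp_rot: [3.142, -0.0, 1.569]
ft_force: [0.0, -0.7, -0.4]
opening: 0.685
grip_force: 30.0
```

Emit:
carry_out([
  [0, 0, 3, 0, 0.6],
  [0, 0, 2, 0, 0.6],
  [0, 0, 0, 0, 0.6],
  [0, 0, 0, 0, 0.6],
])

```text
t: 9.0
eef_pos: [453.2, -141.1, 22.3]
tcp_rot: [-3.141, -0.0, 1.569]
ft_force: [-0.8, 0.0, -0.4]
opening: 0.69
grip_force: 30.0
```

Emit:
carry_out([
  [0, 0, 2, 0, 0.6],
  [0, 0, 0, 0, 0.6],
  [0, 0, -2, 0, 0.6],
  [16, 0, 0, 0, 0.6],
  [17, 0, 0, 0, 0.6],
  [0, 0, -35, 0, 0.6],
  [0, 0, -40, 0, 0.6],
  [0, 0, 0, 0, 0.6],
  [0, 0, 0, 0, 0.6],
])

```text
t: 9.9
eef_pos: [453.4, -108.1, 97.8]
tcp_rot: [3.14, 0.001, 1.569]
ft_force: [-0.2, -0.1, -1.1]
opening: 0.683
grip_force: 30.0
```

Emit:
carry_out([
  [0, 0, -16, 0, 0.6],
  [0, 0, -15, 0, 0.6],
  [-2, 0, -9, 0, 0.6],
  [-3, 0, -10, 0, 0.6],
  [0, 0, -10, 0, 0.6],
  [1, 0, -9, 0, 0.6],
  [4, 0, -9, 0, 0.6],
  [4, 0, -9, 0, 0.6],
  [6, 0, -7, 0, 0.6],
  [7, 0, -7, 0, 0.6],
  [5, 0, -3, 0, 0.6],
  [4, 0, -2, 0, 0.6],
])

```text
t: 11.1
eef_pos: [453.3, -81.4, 203.7]
tcp_rot: [3.141, -0.0, 1.57]
ft_force: [-0.3, 0.2, -0.6]
opening: 0.689
grip_force: 30.0
```

```bash
python3 crop.py g side 220 380 90 290 3
```

```text
(no output)
```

View pics/g.png

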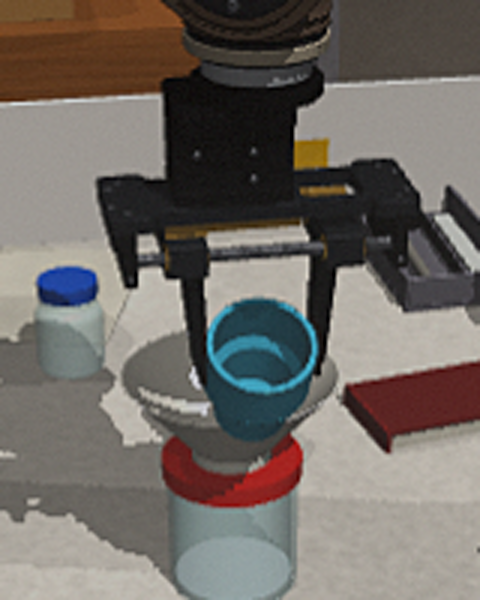

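```bash
cat > tilt.py <<'E'
from vis import *
def tilt(sgn,cams=("side",),h0=65):
    """mouth leaning towards sgn*y; returns deg, h"""
    s=env.state(); Rt=Ro.from_euler("xyz",s["tcp_rot"]).as_matrix(); P=s["eef_pos"]-11*Rt[:,2]
    C=[env.read_camera(n) for n in cams]; M=[]
    for c in C:
        m=cols(c["color"]); u=proj(c,[P])[0]; w=np.zeros_like(m); cv2.circle(w,(int(u[0]),int(u[1])),50,255,-1)
        M.append(cv2.resize(cv2.morphologyEx(m&w,cv2.MORPH_CLOSE,np.ones((9,9))),(1280,960),interpolation=0)>0)
    def f(q):
        R=Ro.from_euler("x",-sgn*q[0],degrees=True).as_matrix(); o=P-R[:,2]*q[1]; t=0
        for c,b in zip(C,M):
            k=sil(c,o,R)>0; t+=1-(k&b).sum()/max(1,(k|b).sum())
        return t
    g=min(((f((a,b)),a,b) for a in range(-20,135,5) for b in (55,60,65,70)))
    r=minimize(f,g[1:],method="Nelder-Mead",options=dict(initial_simplex=[[g[1],g[2]],[g[1]+4,g[2]],[g[1],g[2]+4]],xatol=.2,fatol=1e-4))
    return r.x,r.fun
if __name__=="__main__":
    import sys; print(tilt(int(sys.argv[1]),sys.argv[2:] or ("side",)),env.state()["t"])
E
python3 tilt.py -1; python3 tilt.py -1 side top
```

```text
(array([36.1262207 , 45.58569336]), np.float64(0.059270779332987744)) 11.2
(array([36.66455078, 45.22021484]), np.float64(1.0607056381874784)) 11.3
```

Emit:
carry_out([
  [-33, 0, 0, 0, 0.6],
  [0, 0, 37, 0, 0.6],
  [0, 0, 0, 0, 0.6],
  [9, 0, 0, 0, 0.6],
  [8, 0, -5, 0, 0.6],
  [6, 0, -8, 0, 0.6],
  [4, 0, -5, 0, 0.6],
  [4, 0, -4, 0, 0.6],
  [3, 0, -3, 0, 0.6],
  [2, 0, -1, 0, 0.6],
  [0, 0, 0, 0, 0.6],
])

```text
t: 12.4
eef_pos: [453.4, -79.0, 192.7]
tcp_rot: [3.141, 0.0, 1.57]
ft_force: [1.1, -2.0, -0.7]
opening: 0.685
grip_force: 30.0
```

```bash
python3 tilt.py -1
```

```text
(array([12.0703125, 56.296875 ]), np.float64(0.11331232177697736)) 12.45
```

Emit:
carry_out([
  [4, 0, 0, 0, 0.6],
  [4, 0, 0, 0, 0.6],
  [0, 0, 0, 0, 0.6],
  [-12, 0, 0, 0, 0.6],
  [-10, 0, 0, 0, 0.6],
  [0, 0, 0, 0, 0.6],
])

```text
t: 13.05
eef_pos: [453.2, -94.2, 192.1]
tcp_rot: [-3.141, -0.001, 1.568]
ft_force: [-0.1, -1.2, -0.3]
opening: 0.687
grip_force: 30.0
```

```bash
python3 tilt.py -1; python3 tilt.py -1 side top
```

```text
(array([-8.11172485, 51.98492432]), np.float64(0.10925952760469493)) 13.1
(array([-9.6328125, 51.953125 ]), np.float64(1.111724538718582)) 13.2
```

Emit:
carry_out([
  [-23, 0, 30, 0, 0.6],
  [-23, 0, 40, 0, 0.6],
  [0, 0, 40, 0, 0.6],
  [0, 0, 30, 0, 0.6],
  [0, 0, 0, 0, 0.6],
  [0, 0, 4, 0, 0.6],
  [0, 0, 4, 0, 0.6],
  [0, 0, 0, 0, 0.6],
])

```text
t: 14.0
eef_pos: [453.7, -139.1, 45.3]
tcp_rot: [3.14, 0.001, 1.57]
ft_force: [-0.7, 0.1, -0.4]
opening: 0.686
grip_force: 30.0
```

Emit:
carry_out([
  [0, 0, 3, 0, 0.6],
  [0, 0, 3, 0, 0.6],
  [0, 0, 0, 0, 0.6],
  [0, 0, 0, 0, 0.6],
])

```text
t: 14.4
eef_pos: [453.4, -139.1, 38.5]
tcp_rot: [3.141, 0.0, 1.57]
ft_force: [-0.0, -0.1, 0.6]
opening: 0.679
grip_force: 30.0
```

```bash
python3 tilt.py -1
```

```text
(array([-12.83220863,  73.23390007]), np.float64(0.3694234006734006)) 14.45
```

Emit:
carry_out([
  [0, 0, 3, 0, 0.6],
  [0, 0, 0, 0, 0.6],
  [0, 0, 0, 0, 0.3],
  [0, 0, 0, 0, 0],
  [0, 0, 0, 0, 0],
  [0, 0, 0, 0, 0],
  [0, 0, -18, 0, 0],
  [0, 0, 0, 0, 0],
])

```text
t: 15.25
eef_pos: [453.8, -139.4, 54.5]
tcp_rot: [3.14, 0.001, 1.569]
ft_force: [1.0, -0.0, 0.1]
opening: 0.992
grip_force: 0.0
```

```bash
python3 crop.py h side 220 380 200 370 3
```

```text
(no output)
```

View pics/h.png

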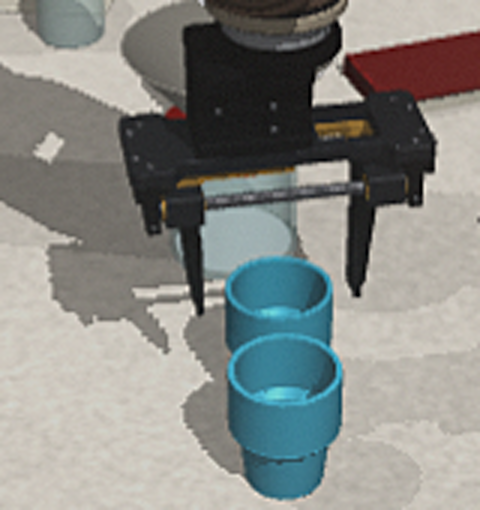

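Emit:
carry_out([
  [0, 0, 0, 0, 0.3],
  [0, 0, 0, 0, 0.6],
  [0, 0, 0, 0, 0.6],
  [0, 0, 0, 0, 0.6],
  [0, 0, 0, 0, 0.6],
  [0, 0, -35, 0, 0.6],
  [0, 0, -40, 0, 0.6],
  [0, 0, -40, 0, 0.6],
  [0, 0, -30, 0, 0.6],
  [0, 0, 0, 0, 0.6],
  [0, 0, 0, 0, 0.6],
])

```text
t: 16.4
eef_pos: [453.1, -139.0, 198.3]
tcp_rot: [3.141, 0.0, 1.57]
ft_force: [0.1, -0.0, -0.2]
opening: 0.686
grip_force: 30.0
```

```bash
python3 tilt.py -1; python3 - <<'E'
from vis import *
S=env.read_camera("side");s=env.state();p=s["eef_pos"]+[0,0,-54]
print(s["eef_pos"],cup([S],p))
E
```

```text
(array([-12.25795746,  65.16716003]), np.float64(0.08310287610619471)) 16.45
[ 452.66100943 -138.86346934  197.22725169] (array([ 456.91447965, -133.47292174,  135.46284585]), np.float64(0.03287592910234416))
```

```bash
cat > held.py <<'E'
from vis import *
def fit2(cams,p0,R=np.eye(3)):
    ms=[]
    for c in cams:
        m=cols(c["color"]); u=proj(c,[np.array(p0)+[0,0,45]])[0]; w=np.zeros_like(m); cv2.circle(w,(int(u[0]),int(u[1])),190 if "hand_eye" in c else 45,255,-1)
        ms.append(cv2.resize(cv2.morphologyEx(m&w,cv2.MORPH_CLOSE,np.ones((9,9))),(1280,960),interpolation=0)>0)
    def f(q): return sum(1-((k:=sil(c,[q[0],q[1],p0[2]],R)>0)&b).sum()/(k|b).sum() for c,b in zip(cams,ms))
    r=minimize(f,p0[:2],method="Nelder-Mead",options=dict(initial_simplex=np.array(p0[:2])+[[0,0],[6,0],[0,6]],xatol=.2,fatol=1e-4)); return r.x,r.fun
if __name__=="__main__":
    import sys
    h=float(sys.argv[1]) if len(sys.argv)>1 else 54
    W=wrist();S=env.read_camera("side");s=env.state(); p=s["eef_pos"]-[0,0,h]
    print("tcp",s["eef_pos"],"wrist",fit2([W],p),"side",fit2([S],p),"both",fit2([W,S],p))
    cv2.imwrite("pics/w.png",W["color"][:,:,::-1])
E
python3 held.py
```

```text
tcp [ 452.75232731 -138.92666034  197.16471131] wrist (array([ 452.77536427, -146.99937419]), np.float64(0.26433769202888446)) side (array([ 454.50380836, -145.56370286]), np.float64(0.055392772429189385)) both (array([ 452.80747996, -147.17874746]), np.float64(0.330780339735237))
```

View pics/w.png

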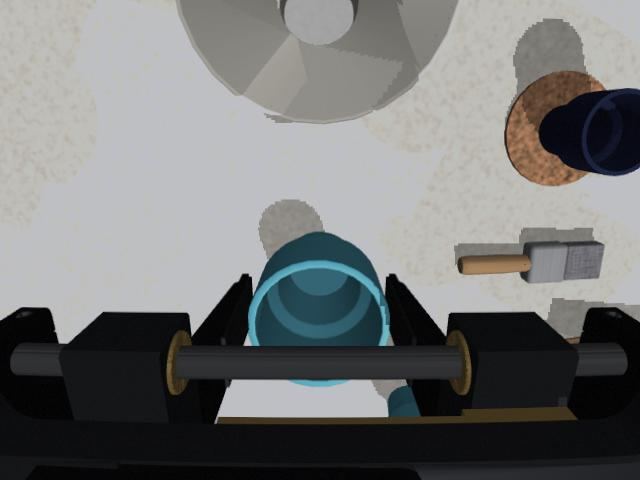

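```bash
python3 -c "
from plan import rows
print(rows([690,-165,270],close=.6))"
```

```text
[[-4, 40, -12, -0.0, 0.6], [-4, 39, -12, -0.0, 0.6], [-4, 40, -12, -0.0, 0.6], [-5, 39, -12, -0.0, 0.6], [-4, 40, -12, -0.0, 0.6], [-5, 39, -13, -0.0, 0.6]]
```

Emit:
carry_out([
  [-4, 20, -12, 0, 0.6],
  [-4, 39, -12, 0, 0.6],
  [-4, 39, -12, 0, 0.6],
  [-5, 39, -12, 0, 0.6],
  [-4, 40, -12, 0, 0.6],
  [-5, 39, -13, 0, 0.6],
  [0, 21, 0, 0, 0.6],
  [0, 0, 0, 0, 0.6],
  [0, 0, 0, 0, 0.6],
  [0, 0, 0, 0, 0.6],
])

```text
t: 17.6
eef_pos: [689.4, -165.4, 270.7]
tcp_rot: [-3.14, -0.001, 1.569]
ft_force: [0.2, 0.3, -0.4]
opening: 0.683
grip_force: 30.0
```

```bash
cat > base.py <<'E'
from vis import *
np.set_printoptions(precision=1,suppress=True)
W=wrist();T=env.read_camera("top");S=env.read_camera("side")
def f(c,r):
    m=cols(c["color"],"dark"); u=proj(c,[[690,-61,50]])[0]; w=np.zeros_like(m); cv2.circle(w,(int(u[0]),int(u[1])),r,255,-1)
    return c,cv2.resize(cv2.morphologyEx(m&w,cv2.MORPH_CLOSE,np.ones((9,9))),(1280,960),interpolation=0)>0
A={"W":[f(W,80)],"T":[f(T,35)],"S":[f(S,35)]}; A["all"]=A["W"]+A["T"]+A["S"]
for n,L in A.items():
    g=lambda q:sum(1-((k:=sil(c,[q[0],q[1],5])>0)&b).sum()/(k|b).sum() for c,b in L)
    r=minimize(g,[690,-61],method="Nelder-Mead",options=dict(initial_simplex=[[690,-61],[696,-61],[690,-55]],xatol=.2,fatol=1e-4)); print(n,r.x,r.fun)
print(env.state()["eef_pos"])
E
python3 base.py; python3 held.py
```

```text
W [686.9 -62.5] 0.14832153459693997
T [689.1 -60.2] 0.19903643480879252
S [689.7 -61.7] 0.09417213431107685
all [688.1 -62.1] 0.4513459919151416
[ 689.6 -165.5  271.7]
tcp [ 689.81865311 -165.49884684  271.80531717] wrist (array([ 689.50423992, -173.23939611]), np.float64(0.25372647925640446)) side (array([ 691.90143204, -172.54765208]), np.float64(0.05498189620490812)) both (array([ 690.57966442, -173.48717431]), np.float64(0.3320420340662995))
```

Emit:
carry_out([
  [37, -1, 10, 0, 0.6],
  [37, -1, 10, 0, 0.6],
  [37, 0, 20, 0, 0.6],
  [0, 0, 30, 0, 0.6],
  [0, 0, 30, 0, 0.6],
  [0, 0, 0, 0, 0.6],
  [0, 0, 0, 0, 0.6],
  [0, 0, 20, 0, 0.6],
  [0, 0, 20, 0, 0.6],
  [0, 0, 20, 0, 0.6],
  [0, 0, 0, 0, 0.6],
  [0, 0, 0, 0, 0.6],
])

```text
t: 19.05
eef_pos: [689.1, -54.8, 113.3]
tcp_rot: [3.139, 0.0, 1.569]
ft_force: [1.2, 0.6, -0.5]
opening: 0.687
grip_force: 30.0
```

Emit:
carry_out([
  [0, 0, 6, 0, 0.6],
  [0, 0, 5, 0, 0.6],
  [0, 0, 2, 0, 0.6],
  [0, 0, 0, 0, 0.6],
])

```text
t: 19.45
eef_pos: [688.4, -54.4, 98.4]
tcp_rot: [3.142, -0.0, 1.569]
ft_force: [0.8, 0.3, -0.8]
opening: 0.682
grip_force: 30.0
```

Nested at full depth. Release, rise, and go on to cup A.

Emit:
carry_out([
  [0, 0, 0, 0, 0.3],
  [0, 0, 0, 0, 0],
  [0, 0, 0, 0, 0],
  [0, 0, 0, 0, 0],
  [0, 0, -30, 0, 0],
  [0, 0, -40, 0, 0],
  [0, 0, -40, 0, 0],
  [0, 0, 0, 0, 0],
  [0, 0, 0, 0, 0],
])

```text
t: 20.35
eef_pos: [688.4, -54.4, 209.2]
tcp_rot: [3.14, 0.0, 1.57]
ft_force: [-0.3, -0.2, -0.4]
opening: 0.998
grip_force: 0.0
```

```bash
python3 - <<'E'
from vis import *
from plan import rows
np.set_printoptions(precision=1,suppress=True)
W=wrist();T=env.read_camera("top");S=env.read_camera("side")
print("nested",cup([S],[688.5,-62,45]),cup([T,S],[688.5,-62,45]))
print("A T",cup([T],[468,204,0]))
print("B",cup([T,S],[442.6,-226.5,0]),"D",cup([T,S],[560,-380,0]))
E
python3 -c "
from plan import rows
print(rows([468.5,260,230]))"
```

```text
nested (array([691.5, -59.7,  42.7]), np.float64(0.2732732732732732)) (array([691.5, -59.7,  42.7]), np.float64(1.2732732732732732))
A T (array([ 480.2,  222. , -107.4]), np.float64(0.14479484571041035))
B (array([ 443. , -226.2,   -1.7]), np.float64(0.2862905080718592)) D (array([ 560.2, -379.7,   -2.3]), np.float64(0.18212083850427108))
[[35, -24, -3, -0.0, 0], [35, -24, -3, -0.0, 0], [35, -25, -2, -0.0, 0], [35, -24, -3, -0.0, 0], [35, -25, -2, -0.0, 0], [35, -24, -3, -0.0, 0], [35, -25, -2, -0.0, 0], [35, -24, -3, -0.0, 0], [34, -25, -2, -0.0, 0]]
```

Emit:
carry_out([
  [35, -24, -3, 0, 0],
  [35, -24, -3, 0, 0],
  [35, -25, -2, 0, 0],
  [35, -24, -3, 0, 0],
  [35, -25, -2, 0, 0],
  [35, -24, -3, 0, 0],
  [35, -25, -2, 0, 0],
  [35, -24, -3, 0, 0],
  [34, -25, -2, 0, 0],
  [0, 0, 0, 0, 0],
  [0, 0, 0, 0, 0],
  [0, 0, 0, 0, 0],
])

```text
t: 21.7
eef_pos: [469.1, 259.2, 230.8]
tcp_rot: [-3.141, 0.0, 1.569]
ft_force: [-0.4, 0.2, 0.0]
opening: 1.001
grip_force: 0.0
```

```bash
python3 - <<'E'
from vis import *
from plan import rows
np.set_printoptions(precision=1,suppress=True)
W=wrist();T=env.read_camera("top");S=env.read_camera("side")
print("nested",cup([S],[688.5,-62,45]),cup([T,S],[688.5,-62,45]))
for L in ([W],[T],[T,W]): print("A",cup(L,[468,204,0]))
print(env.state()["eef_pos"])
p,_=cup([T,W],[468,204,0])
r=rows([p[0],p[1],150]);print(r)
E
```

```text
nested (array([692.5, -56.2,  41. ]), np.float64(0.25787587247689114)) (array([689.8, -63.1,  44.9]), np.float64(0.3670786921845566))
A (array([467.9, 201. , -10.5]), np.float64(0.08432218626393384))
A (array([474.9, 215.2, -67.4]), np.float64(0.03278156442713409))
A (array([468.3, 203.9,  -4.7]), np.float64(0.19529646858649663))
[469.3 259.  231.1]
[[-18, 0, 27, -0.1, 0], [-19, 0, 27, -0.1, 0], [-18, -1, 27, -0.1, 0]]
```

Emit:
carry_out([
  [-18, 0, 27, 0, 0],
  [-19, 0, 27, 0, 0],
  [-18, -1, 27, 0, 0],
  [0, 0, 0, 0, 0],
  [0, 0, 32, 0, 0],
  [0, 0, 32, 0, 0],
  [0, 0, 32, 0, 0],
  [0, 0, 0, 0, 0],
  [0, 0, 0, 0, 0.4],
  [0, 0, 0, 0, 0.6],
  [0, 0, 0, 0, 0.6],
  [0, 0, 0, 0, 0.6],
])

```text
t: 23.05
eef_pos: [468.2, 205.1, 55.6]
tcp_rot: [3.14, -0.001, 1.569]
ft_force: [-0.3, -0.6, -0.5]
opening: 0.72
grip_force: 0.0
```

Emit:
carry_out([
  [0, 0, 0, 0, 0.6],
  [0, 0, 0, 0, 0.6],
  [0, 0, -20, 0, 0.6],
  [0, 0, -30, 0, 0.6],
  [0, 0, -30, 0, 0.6],
  [0, 0, -30, 0, 0.6],
  [0, 0, -34, 0, 0.6],
  [-16, -4, 0, 0, 0.6],
  [-16, -4, 0, 0, 0.6],
  [-16, -4, 0, 0, 0.6],
  [-16, -3, 0, 0, 0.6],
  [0, 0, 0, 0, 0.6],
])

```text
t: 24.25
eef_pos: [451.4, 138.9, 197.4]
tcp_rot: [-3.139, 0.001, 1.567]
ft_force: [0.1, -0.9, -1.3]
opening: 0.703
grip_force: 30.0
```

```bash
python3 tilt.py -1; python3 - <<'E'
from vis import *
W=wrist(); print((cols(W["color"],"orange")>0).sum(),env.state()["eef_pos"])
E
```

```text
(array([-24.49822998,  58.96374512]), np.float64(0.0969010175763182)) 24.3
922 [452.26021428 140.34333037 197.76063877]
```

Emit:
carry_out([
  [-10, 0, 0, 0, 0.6],
  [-10, 0, 0, 0, 0.6],
  [-5, 0, -1, 0, 0.6],
  [-5, 0, -1, 0, 0.6],
  [-5, 0, -1, 0, 0.6],
  [-5, 0, -1, 0, 0.6],
  [-7, 0, 0, 0, 0.6],
  [-7, 0, 0, 0, 0.6],
  [-8, 0, 2, 0, 0.6],
  [-8, 0, 3, 0, 0.6],
  [0, 0, 0, 0, 0.6],
])

```text
t: 25.45
eef_pos: [452.3, 70.0, 197.0]
tcp_rot: [-3.141, 0.0, 1.569]
ft_force: [0.6, 1.2, 0.3]
opening: 0.687
grip_force: 30.0
```

Emit:
carry_out([
  [-6, 0, 5, 0, 0.6],
  [-6, 0, 5, 0, 0.6],
  [-5, 0, 7, 0, 0.6],
  [-4, 0, 8, 0, 0.6],
  [-2, 0, 8, 0, 0.6],
  [0, 0, 5, 0, 0.6],
  [0, 0, 0, 0, 0.6],
  [0, 0, 0, 0, 0.6],
  [0, 0, 0, 0, 0.6],
  [0, 0, 0, 0, 0.6],
  [0, 0, 0, 0, 0.6],
  [0, 0, 0, 0, 0.6],
])

```text
t: 26.65
eef_pos: [452.4, 46.7, 159.0]
tcp_rot: [-3.141, 0.002, 1.57]
ft_force: [0.2, -7.1, 3.3]
opening: 0.687
grip_force: 30.0
```

```bash
python3 tilt.py -1; python3 crop.py i side 210 370 110 290 3; python3 - <<'E'
from vis import *
W=wrist(); T=env.read_camera("top");S=env.read_camera("side")
for c in (W,T,S):
    m=cols(c["color"],"orange"); n,l,st,ce=cv2.connectedComponentsWithStats(m); print([(ce[i].round().tolist(),int(st[i,4])) for i in range(1,n) if st[i,4]>5])
cv2.imwrite("pics/iw.png",W["color"][:,:,::-1])
E
```

```text
(array([156.15394974,  72.10699081]), np.float64(0.17260787992495308)) 26.7
[]
[([636.0, 55.0], 31), ([552.0, 61.0], 107), ([569.0, 61.0], 68), ([580.0, 62.0], 66), ([592.0, 57.0], 151), ([613.0, 59.0], 427), ([21.0, 66.0], 1001), ([115.0, 61.0], 1566), ([274.0, 62.0], 55), ([399.0, 57.0], 20), ([213.0, 58.0], 14), ([224.0, 59.0], 16), ([340.0, 57.0], 12), ([525.0, 58.0], 7), ([634.0, 62.0], 33), ([237.0, 59.0], 8), ([362.0, 62.0], 8), ([526.0, 63.0], 6), ([237.0, 64.0], 15), ([399.0, 67.0], 16), ([484.0, 65.0], 7), ([170.0, 66.0], 7), ([233.0, 66.0], 7), ([362.0, 65.0], 6), ([361.0, 69.0], 21), ([638.0, 72.0], 10), ([505.0, 129.0], 5390), ([177.0, 110.0], 181), ([454.0, 122.0], 239), ([12.0, 130.0], 13), ([11.0, 145.0], 13), ([451.0, 144.0], 9), ([454.0, 156.0], 10), ([10.0, 160.0], 13), ([478.0, 166.0], 424), ([353.0, 188.0], 641), ([4.0, 187.0], 372), ([414.0, 202.0], 156), ([5.0, 230.0], 6), ([4.0, 245.0], 6), ([3.0, 254.0], 10), ([2.0, 264.0], 14), ([1.0, 280.0], 8), ([430.0, 284.0], 94)]
[([298.0, 15.0], 1603), ([191.0, 41.0], 1338), ([186.0, 111.0], 7477), ([230.0, 78.0], 11), ([316.0, 109.0], 129), ([39.0, 112.0], 82), ([409.0, 150.0], 94), ([293.0, 188.0], 41), ([286.0, 190.0], 23), ([3.0, 213.0], 237), ([551.0, 380.0], 8047), ([553.0, 438.0], 9)]
```

View pics/i.png

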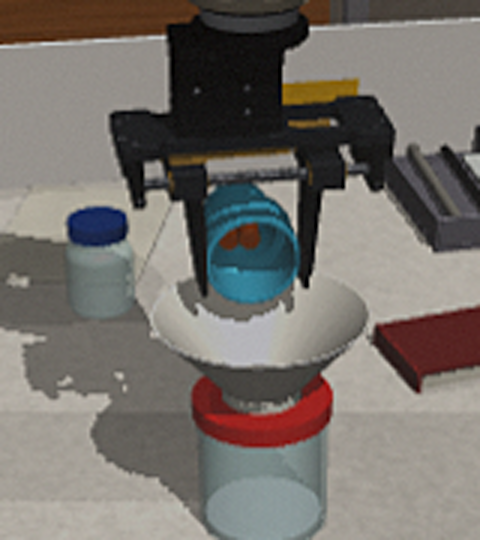

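Emit:
carry_out([
  [-4, 0, 2, 0, 0.6],
  [-4, 0, 3, 0, 0.6],
  [0, 0, 2, 0, 0.6],
  [0, 0, 0, 0, 0.6],
  [0, 0, 0, 0, 0.6],
  [0, 0, 0, 0, 0.6],
  [0, 0, 0, 0, 0.6],
  [0, 0, 0, 0, 0.6],
])

```text
t: 27.7
eef_pos: [452.3, 40.0, 152.4]
tcp_rot: [-3.141, -0.0, 1.57]
ft_force: [-0.4, -1.2, 1.5]
opening: 0.687
grip_force: 30.0
```

```bash
cat > pour.py <<'E'
from vis import *
s=env.state(); Rt=Ro.from_euler("xyz",s["tcp_rot"]).as_matrix(); P=s["eef_pos"]-11*Rt[:,2]
c=env.read_camera("side"); u=proj(c,[P])[0]
m=cols(c["color"],"orange"); w=np.zeros_like(m); cv2.circle(w,(int(u[0]),int(u[1])),45,255,-1)
n,l,st,ce=cv2.connectedComponentsWithStats(m&w); print("P px",u.round(),"orange",[(ce[i].round().tolist(),int(st[i,4])) for i in range(1,n) if st[i,4]>3])
m=cols(c["color"]); b=cv2.resize(cv2.morphologyEx(m&w,cv2.MORPH_CLOSE,np.ones((11,11))),(1280,960),interpolation=0)>0
import sys; sg=int(sys.argv[1]); res=[]
for a in range(60,150,3):
    for h in range(40,76,3):
        R=Ro.from_euler("x",-sg*a,degrees=True).as_matrix(); k=sil(c,P-R[:,2]*h,R)>0; res.append((round(1-(k&b).sum()/(k|b).sum(),3),a,h))
print(sorted(res)[:4])
# orange anywhere in jar/funnel
u0,u1,v0,v1=262,335,200,300; m=cols(c["color"],"orange"); n,l,st,ce=cv2.connectedComponentsWithStats(m[v0:v1,u0:u1].copy())
print("jar",[((ce[i]+[u0,v0]).round().tolist(),int(st[i,4])) for i in range(1,n) if st[i,4]>3],s["t"],s["eef_pos"])
E
python3 pour.py -1
```

```text
P px [294. 210.] orange [([293.0, 204.0], 123)]
[(np.float64(0.208), 147, 73), (np.float64(0.217), 147, 70), (np.float64(0.219), 144, 73), (np.float64(0.229), 141, 73)]
jar [([293.0, 204.0], 123)] 27.7 [452.33437102  40.02308876 152.37035527]
```

Emit:
carry_out([
  [0, 0, 0, 0, 0.6],
  [0, 0, 0, 0, 0.6],
  [0, 0, 0, 0, 0.6],
  [0, 0, 0, 0, 0.6],
  [0, 0, 0, 0, 0.6],
  [0, 0, 0, 0, 0.6],
])

```text
t: 28.35
eef_pos: [452.4, 39.9, 152.4]
tcp_rot: [-3.141, -0.0, 1.57]
ft_force: [-1.1, -0.3, 1.4]
opening: 0.688
grip_force: 30.0
```

```bash
python3 pour.py -1;python3 crop.py j side 210 370 110 290 3
```

```text
P px [294. 210.] orange [([293.0, 205.0], 122)]
[(np.float64(0.215), 147, 73), (np.float64(0.225), 147, 70), (np.float64(0.228), 144, 73), (np.float64(0.236), 144, 70)]
jar [([293.0, 205.0], 122)] 28.35 [452.39375602  39.9222414  152.38146281]
```

Emit:
carry_out([
  [0, 0, 3, 0, 0.6],
  [-3, 0, 2, 0, 0.6],
  [0, 0, -3, 0, 0.6],
  [0, 0, 3, 0, 0.6],
  [-6, 0, 0, 0, 0.6],
  [6, 0, 0, 0, 0.6],
  [-6, 0, 0, 0, 0.6],
  [6, 0, 0, 0, 0.6],
  [0, 0, 0, 0, 0.6],
  [0, 0, 0, 0, 0.6],
  [0, 0, 0, 0, 0.6],
])

```text
t: 29.55
eef_pos: [452.5, 37.0, 147.5]
tcp_rot: [3.141, -0.0, 1.57]
ft_force: [0.1, -0.2, 2.4]
opening: 0.686
grip_force: 30.0
```

```bash
python3 pour.py -1;python3 crop.py j side 210 370 110 290 3
```

```text
P px [295. 212.] orange []
[(np.float64(0.204), 147, 73), (np.float64(0.217), 144, 73), (np.float64(0.227), 141, 73), (np.float64(0.237), 147, 70)]
jar [] 29.55 [452.53607861  37.00057914 147.5248538 ]
```

View pics/j.png

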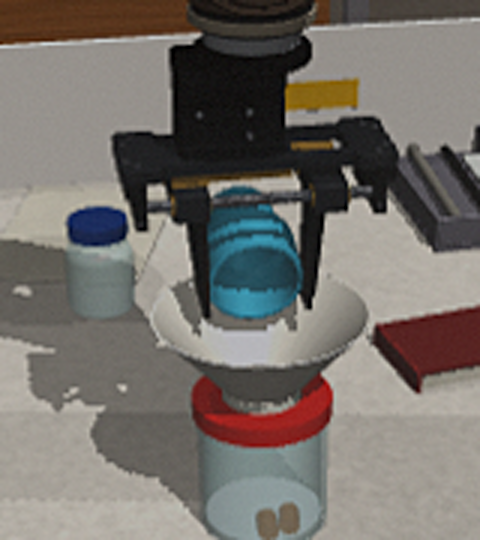

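Emit:
carry_out([
  [0, 0, -30, 0, 0.6],
  [0, 0, -45, 0, 0.6],
  [-45, 0, 0, 0, 0.6],
  [-45, 0, 0, 0, 0.6],
  [-45, 0, 0, 0, 0.6],
  [-44, 0, 0, 0, 0.6],
  [0, 0, 0, 0, 0.6],
  [0, 0, 40, 0, 0.6],
  [0, 0, 45, 0, 0.6],
  [0, 0, 45, 0, 0.6],
  [0, 0, 45, 0, 0.6],
  [0, 0, 0, 0, 0.6],
])

```text
t: 30.85
eef_pos: [449.7, -140.6, 43.2]
tcp_rot: [-3.133, -0.004, 1.57]
ft_force: [-0.4, 0.1, -0.2]
opening: 0.685
grip_force: 30.0
```

Emit:
carry_out([
  [0, 0, 0, 0, 0.6],
  [0, 0, 5, 0, 0.6],
  [0, 0, 5, 0, 0.6],
  [0, 0, 4, 0, 0.6],
  [0, 0, 4, 0, 0.6],
  [0, 0, 3, 0, 0.6],
  [0, 0, 2, 0, 0.6],
  [0, 0, 2, 0, 0.6],
  [0, 0, 0, 0, 0.6],
  [0, 0, 0, 0, 0.6],
])

```text
t: 31.85
eef_pos: [452.2, -142.1, 22.4]
tcp_rot: [-3.141, -0.0, 1.57]
ft_force: [-0.5, -0.1, -2.1]
opening: 0.685
grip_force: 30.0
```

Emit:
carry_out([
  [0, 0, 2, 0, 0.6],
  [0, 0, 0, 0, 0.6],
  [0, 0, -2, 0, 0.6],
  [16, 0, 0, 0, 0.6],
  [18, 0, 0, 0, 0.6],
  [0, 0, -35, 0, 0.6],
  [0, 0, -40, 0, 0.6],
  [0, 0, 0, 0, 0.6],
  [0, 0, 0, 0, 0.6],
])

```text
t: 32.75
eef_pos: [452.3, -108.1, 97.5]
tcp_rot: [3.14, 0.0, 1.569]
ft_force: [-0.2, 1.1, -1.6]
opening: 0.684
grip_force: 30.0
```

```bash
python3 tilt.py -1
```

```text
(array([146.34998417,  61.13019276]), np.float64(0.2985578398281682)) 32.8
```

Emit:
carry_out([
  [8, 0, -6, 0, 0.6],
  [0, 0, -14, 0, 0.6],
  [0, 0, -13, 0, 0.6],
  [-5, 0, -14, 0, 0.6],
  [-1, 0, -16, 0, 0.6],
  [3, 0, -8, 0, 0.6],
  [3, 0, -7, 0, 0.6],
  [4, 0, -5, 0, 0.6],
  [3, 0, -4, 0, 0.6],
  [6, 0, -6, 0, 0.6],
  [5, 0, -2, 0, 0.6],
  [0, 0, 0, 0, 0.6],
])

```text
t: 34.0
eef_pos: [452.3, -81.4, 192.6]
tcp_rot: [3.141, -0.0, 1.57]
ft_force: [0.1, -0.1, 0.1]
opening: 0.682
grip_force: 30.0
```

```bash
python3 tilt.py -1
```

```text
(array([39.8626709 , 37.86315918]), np.float64(0.05329320113314451)) 34.05
```

Emit:
carry_out([
  [-30, 0, 0, 0, 0.6],
  [0, 0, 33, 0, 0.6],
  [0, 0, 0, 0, 0.6],
  [9, 0, 0, 0, 0.6],
  [7, 0, 0, 0, 0.6],
  [2, 0, -5, 0, 0.6],
  [2, 0, -5, 0, 0.6],
  [3, 0, -5, 0, 0.6],
  [3, 0, -4, 0, 0.6],
  [3, 0, -3, 0, 0.6],
  [2, 0, -1, 0, 0.6],
  [0, 0, 0, 0, 0.6],
])

```text
t: 35.25
eef_pos: [452.6, -81.0, 182.7]
tcp_rot: [3.141, 0.0, 1.57]
ft_force: [0.1, -3.7, -0.7]
opening: 0.683
grip_force: 30.0
```

```bash
python3 tilt.py -1
```

```text
(array([20.70709229, 49.03775024]), np.float64(0.10807071483474251)) 35.3
```

Emit:
carry_out([
  [4, 0, 0, 0, 0.6],
  [4, 0, 0, 0, 0.6],
  [0, 0, 0, 0, 0.6],
  [-12, 0, 0, 0, 0.6],
  [-12, 0, 0, 0, 0.6],
  [0, 0, 0, 0, 0.6],
])

```text
t: 35.9
eef_pos: [452.3, -98.4, 182.2]
tcp_rot: [-3.141, -0.0, 1.568]
ft_force: [-0.9, 0.4, -1.4]
opening: 0.684
grip_force: 30.0
```

```bash
python3 tilt.py -1
```

```text
(array([14.5869751 , 50.01037598]), np.float64(0.12667531344574146)) 35.95
```

Emit:
carry_out([
  [-21, 0, 30, 0, 0.6],
  [-21, 0, 35, 0, 0.6],
  [0, 0, 35, 0, 0.6],
  [0, 0, 30, 0, 0.6],
  [0, 0, 0, 0, 0.6],
  [0, 0, 5, 0, 0.6],
  [0, 0, 4, 0, 0.6],
  [0, 0, 3, 0, 0.6],
  [0, 0, 3, 0, 0.6],
  [0, 0, 2, 0, 0.6],
  [0, 0, 0, 0, 0.6],
])

```text
t: 37.05
eef_pos: [452.2, -139.0, 35.5]
tcp_rot: [3.141, -0.0, 1.57]
ft_force: [-0.4, -0.1, -1.7]
opening: 0.683
grip_force: 30.0
```

Emit:
carry_out([
  [0, 0, 3, 0, 0.6],
  [0, 0, 3, 0, 0.6],
  [0, 0, 0, 0, 0.6],
])

```text
t: 37.35
eef_pos: [452.9, -139.1, 30.1]
tcp_rot: [3.14, 0.001, 1.57]
ft_force: [-0.4, 3.0, 12.4]
opening: 0.687
grip_force: 30.0
```

```bash
python3 - <<'E'
from vis import *
from held import fit2
W=wrist()
m=cols(W["color"]);h=cv2.cvtColor(W["color"],cv2.COLOR_RGB2HSV)
best=[]
s=env.state();P=s["eef_pos"]+[0,0,11]
for a in range(-30,45,5):
    R=Ro.from_euler("x",a,degrees=True).as_matrix()
    # foot lowest point on the table
    for h_ in range(28,60,4):
        o=P-R[:,2]*h_
        k=cv2.resize(sil(W,o,R),(640,480),interpolation=0)>0; k[335:]=0; b=m>0; b=b&(np.indices(b.shape)[0]<335)&(abs(np.indices(b.shape)[1]-320)<150)
        best.append((round(1-(k&b).sum()/(k|b).sum(),3),a,h_))
print(sorted(best)[:4],s["eef_pos"],s["ft_force"])
E
```

```text
[(np.float64(0.209), 30, 28), (np.float64(0.21), 25, 28), (np.float64(0.212), 20, 28), (np.float64(0.215), 35, 28)] [ 452.95198385 -139.14411332   30.13993421] [ 0.94030526  3.47918204 12.35302462]
```

Emit:
carry_out([
  [0, 0, 2, 0, 0.6],
  [0, 0, 2, 0, 0.6],
  [0, 0, 0, 0, 0.6],
])

```text
t: 37.7
eef_pos: [453.2, -139.1, 26.6]
tcp_rot: [3.139, 0.001, 1.57]
ft_force: [0.0, 5.1, 19.1]
opening: 0.685
grip_force: 30.0
```

Emit:
carry_out([
  [0, 0, 0, 0, 0.35],
  [0, 0, 0, 0, 0.25],
  [0, 0, 0, 0, 0.1],
  [0, 0, 0, 0, 0],
  [0, 0, 0, 0, 0],
  [0, 0, -27, 0, 0],
  [0, 0, 0, 0, 0],
  [0, 0, 0, 0, 0],
])

```text
t: 38.5
eef_pos: [452.4, -139.2, 52.5]
tcp_rot: [3.141, 0.0, 1.569]
ft_force: [0.4, 0.2, -1.0]
opening: 1.003
grip_force: 0.0
```

```bash
python3 held.py 54; python3 - <<'E'
from vis import *
W=wrist();m=cols(W["color"],"orange"); n,l,st,ce=cv2.connectedComponentsWithStats(m); print([(ce[i].round().tolist(),int(st[i,4])) for i in range(1,n) if st[i,4]>20])
E
```

```text
tcp [ 451.96916565 -138.99928383   51.89892506] wrist (array([ 452.98212084, -144.92932538]), np.float64(0.3521417776518372)) side (array([ 453.00407776, -158.55311683]), np.float64(0.3293009313777968)) both (array([ 453.14066331, -145.19815713]), np.float64(0.6926935156461301))
[]
```

Emit:
carry_out([
  [-6, 1, -2, 0, 0],
  [0, 0, 0, 0, 0.3],
  [0, 0, 0, 0, 0.6],
  [0, 0, 0, 0, 0.6],
  [0, 0, 0, 0, 0.6],
  [0, 0, 0, 0, 0.6],
  [0, 0, -35, 0, 0.6],
  [0, 0, -40, 0, 0.6],
  [0, 0, -40, 0, 0.6],
  [0, 0, -30, 0, 0.6],
  [0, 0, 0, 0, 0.6],
  [0, 0, 0, 0, 0.6],
])

```text
t: 39.85
eef_pos: [453.0, -145.0, 199.4]
tcp_rot: [3.141, 0.0, 1.57]
ft_force: [-0.3, 1.5, -1.9]
opening: 0.686
grip_force: 30.0
```

```bash
python3 held.py 54; python3 tilt.py -1; python3 - <<'E'
from vis import *
W=wrist();m=cols(W["color"],"orange"); n,l,st,ce=cv2.connectedComponentsWithStats(m); print([(ce[i].round().tolist(),int(st[i,4])) for i in range(1,n) if st[i,4]>20])
S=env.read_camera("side");s=env.state();print(cup([S],s["eef_pos"]-[0,0,54]))
E
```

```text
tcp [ 452.6313989  -144.80814885  198.22779887] wrist (array([ 453.00473951, -143.67474316]), np.float64(0.17203441239728667)) side (array([ 454.71233533, -145.27495907]), np.float64(0.06637907041469526)) both (array([ 453.24515949, -143.72556655]), np.float64(0.23768881891169436))
(array([-1.875, 64.75 ]), np.float64(0.07276507276507271)) 40.0
[]
(array([ 460.17697848, -111.74821564,  123.2935375 ]), np.float64(0.02531083481349916))
```

```bash
python3 -c "
from plan import rows
print(rows([688.3,-62.5,220],close=.6,n=7))"
```

```text
[[12, 34, -3, -0.0, 0.6], [12, 34, -3, -0.0, 0.6], [12, 33, -3, -0.0, 0.6], [12, 34, -3, -0.0, 0.6], [12, 33, -3, -0.0, 0.6], [11, 34, -3, -0.0, 0.6], [12, 33, -4, -0.0, 0.6]]
```

Emit:
carry_out([
  [12, 34, -8, 0, 0.6],
  [12, 34, -8, 0, 0.6],
  [12, 33, -6, 0, 0.6],
  [12, 34, 0, 0, 0.6],
  [12, 33, 0, 0, 0.6],
  [11, 34, 0, 0, 0.6],
  [12, 33, 0, 0, 0.6],
  [0, 0, 0, 0, 0.6],
  [0, 0, 0, 0, 0.6],
  [0, 0, 0, 0, 0.6],
])

```text
t: 41.1
eef_pos: [687.5, -62.7, 220.8]
tcp_rot: [-3.14, -0.0, 1.569]
ft_force: [0.1, -0.7, -2.8]
opening: 0.688
grip_force: 30.0
```

```bash
python3 held.py 54; python3 - <<'E'
from vis import *
T=env.read_camera("top");S=env.read_camera("side")
print(env.state()["eef_pos"]); h=cv2.cvtColor(S["color"],cv2.COLOR_RGB2HSV)
from held import fit2
print("stack cup side", fit2([S],[688.5,-62,45]))
E
```

```text
tcp [687.63798385 -62.85739657 221.52812019] wrist (array([687.0637651 , -51.56638095]), np.float64(0.17847718597084516)) side (array([687.65089278, -67.40335605]), np.float64(0.2845210127903941)) both (array([688.67388158, -58.46453401]), np.float64(0.5508708157620128))
[687.8742817  -62.83174924 221.81800336]
stack cup side (array([708.5207541 , -15.95350254]), np.float64(0.36267552468669784))
```

Emit:
carry_out([
  [0, 0, 22, 0, 0.6],
  [0, 0, 20, 0, 0.6],
  [0, 0, 15, 0, 0.6],
  [0, 0, 8, 0, 0.6],
  [0, 0, 0, 0, 0.6],
  [0, 0, 0, 0, 0.6],
])

```text
t: 41.9
eef_pos: [688.6, -62.5, 157.1]
tcp_rot: [3.141, 0.0, 1.569]
ft_force: [-0.9, 0.3, -0.9]
opening: 0.686
grip_force: 30.0
```

Emit:
carry_out([
  [0, 0, 6, 0, 0.6],
  [0, 0, 6, 0, 0.6],
  [0, 0, 4, 0, 0.6],
  [0, 0, 0, 0, 0.6],
  [0, 0, 0, 0, 0.6],
])

```text
t: 42.4
eef_pos: [688.3, -62.4, 140.4]
tcp_rot: [-3.141, -0.0, 1.569]
ft_force: [-0.3, -0.1, -1.3]
opening: 0.681
grip_force: 30.0
```

Emit:
carry_out([
  [0, 0, 0, 0, 0.3],
  [0, 0, 0, 0, 0],
  [0, 0, 0, 0, 0],
  [0, 0, 0, 0, 0],
  [0, 0, -30, 0, 0],
  [0, 0, -45, 0, 0],
  [-20, -40, 0, 0, 0],
  [-20, -42, 0, 0, 0],
  [-20, -42, 0, 0, 0],
  [-20, -42, 0, 0, 0],
  [-20, -42, 0, 0, 0],
  [-20, -38, 0, 0, 0],
])

```text
t: 43.6
eef_pos: [440.3, -182.4, 215.6]
tcp_rot: [3.141, 0.0, 1.57]
ft_force: [0.6, -1.8, -0.1]
opening: 1.001
grip_force: 0.0
```

Emit:
carry_out([
  [0, 0, 0, 0, 0],
  [0, 0, 0, 0, 0],
  [0, 0, 0, 0, 0],
])

```text
t: 43.9
eef_pos: [443.0, -182.0, 215.6]
tcp_rot: [3.141, 0.0, 1.57]
ft_force: [-0.6, 0.2, -0.4]
opening: 0.997
grip_force: 0.0
```

```bash
python3 - <<'E'
from vis import *
np.set_printoptions(precision=1,suppress=True)
W=wrist();T=env.read_camera("top");S=env.read_camera("side")
print("stack2",cup([S],[688.5,-62,85]),cup([T,S],[688.5,-62,85]))
for L in ([W],[S],[S,W],[T,S,W]): print("B",cup(L,[442.8,-226,0]))
print("D",cup([T,S],[560,-380,0]));print(env.state()["eef_pos"])
m=cols(W["color"],"orange"); n,l,st,ce=cv2.connectedComponentsWithStats(m); print([(ce[i].round().tolist(),int(st[i,4])) for i in range(1,n) if st[i,4]>20])
E
```

```text
stack2 (array([689.7, -61. ,  80.3]), np.float64(0.1313356710232706)) (array([688.5, -62.3,  80. ]), np.float64(0.22640339270452337))
B (array([ 441.8, -229.9,  -10.7]), np.float64(0.13379583746283452))
B (array([ 449.3, -197.5,  -26.1]), np.float64(0.02415888543056177))
B (array([ 442.5, -226.1,   -2.8]), np.float64(0.23408076484286788))
B (array([ 442.5, -226.1,   -2.8]), np.float64(1.234080764842868))
D (array([ 559.9, -380.3,   -0.7]), np.float64(0.19351105873389995))
[ 442.9 -181.6  215.2]
[([318.0, 249.0], 404)]
```

Emit:
carry_out([
  [-22, 0, 25, 0, 0],
  [-22, 0, 30, 0, 0],
  [0, 0, 0, 0, 0],
  [0, 0, 35, 0, 0],
  [0, 0, 35, 0, 0],
  [0, 0, 36, 0, 0],
  [0, 0, 0, 0, 0],
  [0, 0, 0, 0, 0.3],
  [0, 0, 0, 0, 0.6],
  [0, 0, 0, 0, 0.6],
  [0, 0, 0, 0, 0.6],
  [0, 0, 0, 0, 0.6],
])

```text
t: 45.25
eef_pos: [442.6, -226.4, 55.5]
tcp_rot: [3.14, 0.001, 1.569]
ft_force: [-0.9, 0.7, 8.9]
opening: 0.706
grip_force: 30.0
```

Emit:
carry_out([
  [0, 0, 0, 0, 0.6],
  [0, 0, -20, 0, 0.6],
  [0, 0, -40, 0, 0.6],
  [0, 0, -45, 0, 0.6],
  [0, 0, -45, 0, 0.6],
  [0, 0, -50, 0, 0.6],
  [30, 2, 0, 0, 0.6],
  [42, 2, 0, 0, 0.6],
  [42, 2, 0, 0, 0.6],
  [42, 2, 0, 0, 0.6],
  [42, 2, 0, 0, 0.6],
])

```text
t: 46.35
eef_pos: [451.9, -26.5, 254.9]
tcp_rot: [3.141, -0.0, 1.569]
ft_force: [0.7, 0.3, -1.1]
opening: 0.706
grip_force: 30.0
```

Emit:
carry_out([
  [42, 0, 0, 0, 0.6],
  [42, 0, 0, 0, 0.6],
  [42, 0, 0, 0, 0.6],
  [42, 0, 0, 0, 0.6],
  [0, 0, 0, 0, 0.6],
  [0, 0, 30, 0, 0.6],
  [0, 0, 28, 0, 0.6],
  [0, 0, 0, 0, 0.6],
  [0, 0, 0, 0, 0.6],
])

```text
t: 47.25
eef_pos: [452.7, 139.6, 197.1]
tcp_rot: [-3.141, 0.0, 1.569]
ft_force: [0.3, -0.5, -1.3]
opening: 0.705
grip_force: 30.0
```

Same pouring path as before, then the deeper dip and shake.

Emit:
carry_out([
  [-10, 0, 0, 0, 0.6],
  [-10, 0, 0, 0, 0.6],
  [-5, 0, -1, 0, 0.6],
  [-5, 0, -1, 0, 0.6],
  [-5, 0, -1, 0, 0.6],
  [-5, 0, -1, 0, 0.6],
  [-7, 0, 0, 0, 0.6],
  [-7, 0, 0, 0, 0.6],
  [-8, 0, 2, 0, 0.6],
  [-8, 0, 3, 0, 0.6],
  [0, 0, 0, 0, 0.6],
])

```text
t: 48.35
eef_pos: [452.3, 68.9, 194.9]
tcp_rot: [-3.141, 0.0, 1.569]
ft_force: [-0.6, 1.0, 0.4]
opening: 0.704
grip_force: 29.8
```

Emit:
carry_out([
  [-6, 0, 5, 0, 0.6],
  [-6, 0, 5, 0, 0.6],
  [-5, 0, 7, 0, 0.6],
  [-4, 0, 8, 0, 0.6],
  [-2, 0, 8, 0, 0.6],
  [-2, 0, 6, 0, 0.6],
  [-3, 0, 3, 0, 0.6],
  [-3, 0, 3, 0, 0.6],
  [0, 0, 0, 0, 0.6],
  [0, 0, 0, 0, 0.6],
  [0, 0, 0, 0, 0.6],
  [0, 0, 0, 0, 0.6],
])

```text
t: 49.55
eef_pos: [452.4, 39.0, 150.4]
tcp_rot: [-3.142, -0.0, 1.57]
ft_force: [-0.4, -1.7, 1.2]
opening: 0.688
grip_force: 30.0
```

Emit:
carry_out([
  [0, 0, 2, 0, 0.6],
  [-3, 0, 2, 0, 0.6],
  [0, 0, -3, 0, 0.6],
  [0, 0, 3, 0, 0.6],
  [-6, 0, 0, 0, 0.6],
  [6, 0, 0, 0, 0.6],
  [-6, 0, 0, 0, 0.6],
  [6, 0, 0, 0, 0.6],
  [0, 0, 0, 0, 0.6],
  [0, 0, 0, 0, 0.6],
  [0, 0, 0, 0, 0.6],
])

```text
t: 50.65
eef_pos: [452.6, 36.0, 146.5]
tcp_rot: [3.141, -0.0, 1.57]
ft_force: [1.3, -0.7, 2.4]
opening: 0.684
grip_force: 30.0
```

```bash
python3 pour.py -1;python3 crop.py k side 210 370 110 290 3; python3 - <<'E'
import cv2
a=cv2.imread("pics/k.png"); b=cv2.imread("pics/j.png"); 
for im in (b,a):
    h=cv2.cvtColor(im,cv2.COLOR_BGR2HSV)[440:540,195:330]; m=cv2.inRange(h,(5,50,60),(25,255,200)); n,l,st,ce=cv2.connectedComponentsWithStats(m); print([((ce[i]+[195,440]).round().tolist(),int(st[i,4])) for i in range(1,n) if st[i,4]>40])
E
```

```text
P px [295. 213.] orange []
[(np.float64(0.121), 147, 67), (np.float64(0.131), 144, 67), (np.float64(0.132), 144, 70), (np.float64(0.133), 147, 70)]
jar [] 50.65 [452.56263848  35.98105107 146.5033338 ]
[([278.0, 522.0], 919)]
[([296.0, 502.0], 1347), ([233.0, 486.0], 468), ([268.0, 525.0], 473)]
```

Emit:
carry_out([
  [0, 0, -31, 0, 0.6],
  [0, 0, -45, 0, 0.6],
  [-45, 0, 0, 0, 0.6],
  [-45, 0, 0, 0, 0.6],
  [-45, 0, 0, 0, 0.6],
  [-43, 0, 0, 0, 0.6],
  [0, 0, 0, 0, 0.6],
  [0, 0, 40, 0, 0.6],
  [0, 0, 45, 0, 0.6],
  [0, 0, 45, 0, 0.6],
  [0, 0, 45, 0, 0.6],
  [0, 0, 0, 0, 0.6],
])

```text
t: 51.95
eef_pos: [449.7, -140.5, 43.2]
tcp_rot: [-3.133, -0.004, 1.57]
ft_force: [0.0, 0.9, -0.3]
opening: 0.688
grip_force: 30.0
```

Emit:
carry_out([
  [0, 0, 0, 0, 0.6],
  [0, 0, 5, 0, 0.6],
  [0, 0, 5, 0, 0.6],
  [0, 0, 4, 0, 0.6],
  [0, 0, 4, 0, 0.6],
  [0, 0, 3, 0, 0.6],
  [0, 0, 2, 0, 0.6],
  [0, 0, 2, 0, 0.6],
  [0, 0, 0, 0, 0.6],
  [0, 0, 0, 0, 0.6],
])

```text
t: 52.95
eef_pos: [452.2, -142.1, 22.4]
tcp_rot: [-3.142, -0.0, 1.569]
ft_force: [0.2, 0.6, -1.3]
opening: 0.686
grip_force: 30.0
```

Emit:
carry_out([
  [0, 0, 2, 0, 0.6],
  [0, 0, 0, 0, 0.6],
  [0, 0, -2, 0, 0.6],
  [16, 0, 0, 0, 0.6],
  [18, 0, 0, 0, 0.6],
  [0, 0, -35, 0, 0.6],
  [0, 0, -40, 0, 0.6],
  [0, 0, 0, 0, 0.6],
  [0, 0, 0, 0, 0.6],
])

```text
t: 53.85
eef_pos: [452.4, -108.1, 97.8]
tcp_rot: [3.14, 0.0, 1.569]
ft_force: [-0.3, -0.3, -1.5]
opening: 0.683
grip_force: 30.0
```

Emit:
carry_out([
  [8, 0, -6, 0, 0.6],
  [0, 0, -14, 0, 0.6],
  [0, 0, -13, 0, 0.6],
  [-5, 0, -14, 0, 0.6],
  [-1, 0, -16, 0, 0.6],
  [3, 0, -8, 0, 0.6],
  [3, 0, -7, 0, 0.6],
  [4, 0, -5, 0, 0.6],
  [3, 0, -4, 0, 0.6],
  [6, 0, -6, 0, 0.6],
  [5, 0, -2, 0, 0.6],
  [0, 0, 0, 0, 0.6],
])

```text
t: 55.05
eef_pos: [452.3, -81.5, 192.6]
tcp_rot: [3.141, -0.0, 1.57]
ft_force: [-0.6, 0.3, -1.4]
opening: 0.687
grip_force: 30.0
```

```bash
python3 tilt.py -1
```

```text
(array([55.58718872, 31.28134155]), np.float64(0.10628594090818955)) 55.1
```

Emit:
carry_out([
  [-30, 0, 0, 0, 0.6],
  [0, 0, 45, 0, 0.6],
  [0, 0, 0, 0, 0.6],
  [10, 0, 0, 0, 0.6],
  [10, 0, 0, 0, 0.6],
  [0, 0, -5, 0, 0.6],
  [0, 0, -4, 0, 0.6],
  [2, 0, -8, 0, 0.6],
  [2, 0, -4, 0, 0.6],
  [2, 0, -4, 0, 0.6],
  [4, 0, -5, 0, 0.6],
  [2, 0, -2, 0, 0.6],
])

```text
t: 56.3
eef_pos: [452.5, -79.9, 180.0]
tcp_rot: [3.141, 0.0, 1.57]
ft_force: [-0.4, -3.2, -2.8]
opening: 0.683
grip_force: 30.0
```

Emit:
carry_out([
  [0, 0, 0, 0, 0.6],
  [0, 0, 0, 0, 0.6],
])

```text
t: 56.5
eef_pos: [452.4, -80.0, 179.4]
tcp_rot: [3.141, -0.0, 1.57]
ft_force: [0.6, -1.5, -1.4]
opening: 0.68
grip_force: 30.0
```

```bash
python3 tilt.py -1
```

```text
(array([22.97695827, 46.71772385]), np.float64(0.12398092601138289)) 56.55
```

Emit:
carry_out([
  [5, 0, 0, 0, 0.6],
  [5, 0, 0, 0, 0.6],
  [0, 0, 0, 0, 0.6],
  [-14, 0, 0, 0, 0.6],
  [-12, 0, 0, 0, 0.6],
  [0, 0, 0, 0, 0.6],
])

```text
t: 57.15
eef_pos: [452.3, -97.5, 179.2]
tcp_rot: [-3.141, -0.0, 1.568]
ft_force: [0.3, 0.5, -1.5]
opening: 0.674
grip_force: 30.0
```

```bash
python3 tilt.py -1; python3 held.py 30; python3 crop.py m side 220 380 90 290 3
```

```text
(array([13.23828125, 46.3828125 ]), np.float64(0.14310148232611175)) 57.2
tcp [452.0720141  -96.25588625 179.21739638] wrist (array([ 451.67430902, -110.42239015]), np.float64(0.35742980515156075)) side (array([ 454.93819548, -105.08117931]), np.float64(0.05557184750733135)) both (array([ 454.38867104, -107.59771906]), np.float64(0.4392827862832934))
```

View pics/m.png

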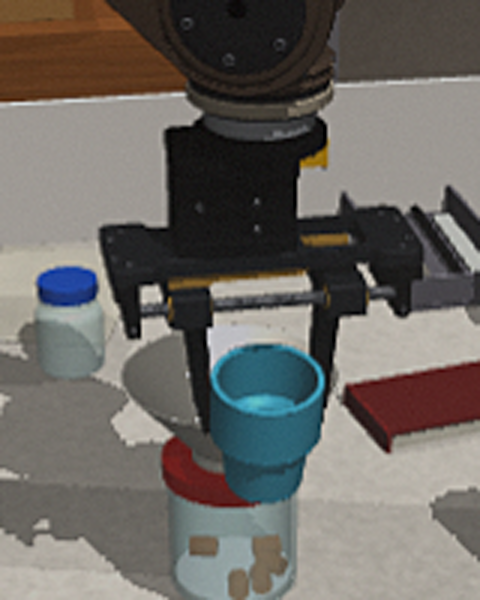

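Emit:
carry_out([
  [-16, 0, 30, 0, 0.6],
  [-16, 0, 35, 0, 0.6],
  [0, 0, 40, 0, 0.6],
  [0, 0, 30, 0, 0.6],
  [0, 0, 0, 0, 0.6],
  [0, 0, 5, 0, 0.6],
  [0, 0, 4, 0, 0.6],
  [0, 0, 2, 0, 0.6],
  [0, 0, 0, 0, 0.6],
])

```text
t: 58.25
eef_pos: [452.6, -128.1, 34.1]
tcp_rot: [3.14, 0.0, 1.57]
ft_force: [1.9, -0.1, 0.1]
opening: 0.677
grip_force: 30.0
```

Emit:
carry_out([
  [0, 0, 2, 0, 0.6],
  [0, 0, 2, 0, 0.6],
  [0, 0, 2, 0, 0.6],
  [0, 0, 0, 0, 0.6],
])

```text
t: 58.65
eef_pos: [452.6, -127.9, 28.0]
tcp_rot: [3.141, 0.0, 1.569]
ft_force: [0.3, 3.9, 11.6]
opening: 0.682
grip_force: 30.0
```

Emit:
carry_out([
  [0, 0, 0, 0, 0.35],
  [0, 0, 0, 0, 0.25],
  [0, 0, 0, 0, 0.1],
  [0, 0, 0, 0, 0],
  [0, 0, 0, 0, 0],
  [0, 0, -26, 0, 0],
  [0, 0, 0, 0, 0],
  [0, 0, 0, 0, 0],
])

```text
t: 59.45
eef_pos: [452.4, -128.2, 53.5]
tcp_rot: [3.141, 0.0, 1.569]
ft_force: [-0.1, 0.8, 0.7]
opening: 1.002
grip_force: 0.0
```

```bash
python3 held.py 54; python3 - <<'E'
from vis import *
S=env.read_camera("side");s=env.state();print(cup([S],s["eef_pos"]-[0,7,54]))
E
```

```text
tcp [ 451.99079188 -128.02089084   52.92818025] wrist (array([ 452.28772333, -135.73048911]), np.float64(0.22617514488087576)) side (array([ 454.05855616, -134.90691531]), np.float64(0.05880441845354123)) both (array([ 452.91097139, -135.45793993]), np.float64(0.28976127343209734))
(array([ 458.64280943, -111.74098372,  -18.97348381]), np.float64(0.027951888870066055))
```

Standing at y≈-135.2; recentre and regrasp.

Emit:
carry_out([
  [-7, 0, -1, 0, 0],
  [0, 0, 0, 0, 0.3],
  [0, 0, 0, 0, 0.6],
  [0, 0, 0, 0, 0.6],
  [0, 0, 0, 0, 0.6],
  [0, 0, 0, 0, 0.6],
  [0, 0, -35, 0, 0.6],
  [0, 0, -45, 0, 0.6],
  [0, 0, -45, 0, 0.6],
  [0, 0, -45, 0, 0.6],
  [0, 0, -30, 0, 0.6],
  [0, 0, 0, 0, 0.6],
])

```text
t: 60.8
eef_pos: [453.4, -135.5, 258.1]
tcp_rot: [3.135, 0.003, 1.57]
ft_force: [0.1, 0.4, -0.5]
opening: 0.685
grip_force: 30.0
```

Emit:
carry_out([
  [0, 0, 0, 0, 0.6],
  [0, 0, 0, 0, 0.6],
])

```text
t: 61.0
eef_pos: [451.6, -134.8, 253.1]
tcp_rot: [-3.139, -0.001, 1.569]
ft_force: [-0.2, 0.9, -1.4]
opening: 0.685
grip_force: 30.0
```

```bash
python3 held.py 54; python3 - <<'E'
from vis import *
W=wrist();m=cols(W["color"],"orange"); n,l,st,ce=cv2.connectedComponentsWithStats(m); print([(ce[i].round().tolist(),int(st[i,4])) for i in range(1,n) if st[i,4]>20])
E
python3 -c "
from plan import rows
print(rows([688.3,-62.5,260],close=.6,n=7))"
```

```text
tcp [ 451.78773618 -134.93140035  253.08209607] wrist (array([ 451.66325209, -135.30975173]), np.float64(0.21043078412391092)) side (array([ 453.21595884, -135.2309609 ]), np.float64(0.07163899303695764)) both (array([ 452.0047205 , -135.03508863]), np.float64(0.28821445044916894))
[([302.0, 28.0], 246), ([342.0, 36.0], 154), ([339.0, 54.0], 31), ([570.0, 334.0], 40)]
[[10, 34, -1, -0.0, 0.6], [10, 34, -1, -0.0, 0.6], [11, 34, -1, -0.0, 0.6], [10, 34, -1, -0.0, 0.6], [11, 33, -1, -0.0, 0.6], [10, 34, -1, -0.0, 0.6], [11, 33, -1, -0.0, 0.6]]
```

Emit:
carry_out([
  [10, 34, 0, 0, 0.6],
  [10, 34, 0, 0, 0.6],
  [11, 34, 0, 0, 0.6],
  [10, 34, 0, 0, 0.6],
  [11, 33, 0, 0, 0.6],
  [10, 34, 0, 0, 0.6],
  [11, 33, 0, 0, 0.6],
  [0, 0, 0, 0, 0.6],
  [0, 0, 20, 0, 0.6],
  [0, 0, 20, 0, 0.6],
  [0, 0, 0, 0, 0.6],
  [0, 0, 0, 0, 0.6],
])

```text
t: 62.35
eef_pos: [688.1, -62.6, 214.3]
tcp_rot: [-3.141, -0.0, 1.569]
ft_force: [-0.3, -0.5, -0.2]
opening: 0.683
grip_force: 30.0
```

Emit:
carry_out([
  [0, 0, 8, 0, 0.6],
  [0, 0, 8, 0, 0.6],
  [0, 0, 7, 0, 0.6],
  [0, 0, 5, 0, 0.6],
  [0, 0, 3, 0, 0.6],
  [0, 0, 0, 0, 0.6],
  [0, 0, 0, 0, 0.6],
])

```text
t: 63.05
eef_pos: [688.4, -62.4, 183.6]
tcp_rot: [3.141, -0.0, 1.57]
ft_force: [-0.7, 0.0, -1.2]
opening: 0.685
grip_force: 30.0
```

Emit:
carry_out([
  [0, 0, 3, 0, 0.6],
  [0, 0, 0, 0, 0.6],
  [0, 0, 0, 0, 0.3],
  [0, 0, 0, 0, 0],
  [0, 0, 0, 0, 0],
  [0, 0, 0, 0, 0],
  [0, 0, -30, 0, 0],
  [0, 0, -45, 0, 0],
  [0, 0, 0, 0, 0],
])

```text
t: 63.95
eef_pos: [690.2, -62.7, 261.8]
tcp_rot: [3.132, 0.002, 1.57]
ft_force: [-0.8, 0.9, 0.5]
opening: 1.001
grip_force: 0.0
```

Emit:
carry_out([
  [-40, -19, 0, 0, 0],
  [-40, -19, 0, 0, 0],
  [-38, -18, 0, 0, 0],
  [-38, -18, 0, 0, 0],
  [-38, -18, 5, 0, 0],
  [-38, -18, 5, 0, 0],
  [-36, -18, 10, 0, 0],
  [0, 0, 0, 0, 0],
  [0, 0, 0, 0, 0],
  [0, 0, 0, 0, 0],
])

```text
t: 64.95
eef_pos: [560.5, -329.5, 235.6]
tcp_rot: [3.141, -0.0, 1.57]
ft_force: [-0.1, -0.2, 0.5]
opening: 1.0
grip_force: 0.0
```

```bash
python3 - <<'E'
from vis import *
np.set_printoptions(precision=1,suppress=True)
W=wrist();T=env.read_camera("top");S=env.read_camera("side")
print("stack3",cup([S],[688.5,-62,125]),cup([T,S],[688.5,-62,125]))
for L in ([W],[S],[S,W],[T,S],[T,S,W]): print("D",cup(L,[560,-380,0]))
print(env.state()["eef_pos"])
m=cols(T["color"],"orange"); n,l,st,ce=cv2.connectedComponentsWithStats(m[210:460,60:560].copy()); print([((ce[i]+[60,210]).round().tolist(),int(st[i,4])) for i in range(1,n) if st[i,4]>2])
m=cols(T["color"],"sky"); n,l,st,ce=cv2.connectedComponentsWithStats(m); print("sky",[(ce[i].round().tolist(),int(st[i,4])) for i in range(1,n) if st[i,4]>60])
E
```

```text
stack3 (array([ 638.6, -182.3,  162.5]), np.float64(0.1807888515615279)) (array([690.2, -64. ,  93.5]), np.float64(0.4856127462129828))
D (array([ 558.9, -384.5,  -12.1]), np.float64(0.016628546702107894))
D (array([ 568.7, -361.9,  -21.4]), np.float64(0.018412102732496827))
D (array([ 559.3, -380.3,   -1.8]), np.float64(0.11056266262074121))
D (array([ 569.5, -359.4,  -23.9]), np.float64(0.8637536608189376))
D (array([ 559.7, -380.3,   -1.8]), np.float64(0.9615022991556933))
[ 560.6 -329.2  235.7]
[([414.0, 212.0], 31), ([325.0, 269.0], 23), ([316.0, 270.0], 16), ([331.0, 272.0], 4)]
sky [([360.0, 163.0], 1222), ([488.0, 231.0], 138)]
```

Emit:
carry_out([
  [-25, -1, 30, 0, 0],
  [-26, 0, 45, 0, 0],
  [0, 0, 0, 0, 0],
  [0, 0, 35, 0, 0],
  [0, 0, 36, 0, 0],
  [0, 0, 36, 0, 0],
  [0, 0, 0, 0, 0],
  [0, 0, 0, 0, 0.3],
  [0, 0, 0, 0, 0.6],
  [0, 0, 0, 0, 0.6],
  [0, 0, 0, 0, 0.6],
  [0, 0, 0, 0, 0.6],
])

```text
t: 66.3
eef_pos: [559.3, -380.6, 56.5]
tcp_rot: [3.14, 0.001, 1.569]
ft_force: [-0.7, 1.0, 6.8]
opening: 0.695
grip_force: 30.0
```

Emit:
carry_out([
  [0, 0, 0, 0, 0.6],
  [0, 0, -30, 0, 0.6],
  [0, 0, -45, 0, 0.6],
  [0, 0, -45, 0, 0.6],
  [0, 0, -45, 0, 0.6],
  [0, 0, -45, 0, 0.6],
  [0, 0, -30, 0, 0.6],
  [0, 0, 0, 0, 0.6],
  [0, 0, 0, 0, 0.6],
])

```text
t: 67.2
eef_pos: [558.7, -380.1, 295.3]
tcp_rot: [3.141, 0.0, 1.569]
ft_force: [0.1, 0.1, -0.3]
opening: 0.696
grip_force: 30.0
```

```bash
python3 held.py 54; python3 - <<'E'
from vis import *
T=env.read_camera("top");S=env.read_camera("side")
print("exp rim ctr top",proj(T,[[688.5,-62.3,205],[688.5,-62.3,165]]),"side",proj(S,[[688.5,-62.3,205]]))
for c in (T,S):
    m=cols(c["color"],"sky"); k=np.zeros((960,1280),np.uint8)
    for z in (45,85,125): k|=sil(c,[688.5,-62.3,z])
    k=cv2.resize(k,(640,480),interpolation=0)>0; b=m>0; w=cv2.dilate(k.astype(np.uint8),np.ones((25,25)))>0; b&=w
    b=cv2.morphologyEx(b.astype(np.uint8),cv2.MORPH_CLOSE,np.ones((9,9)))>0
    f=lambda a:(np.where(a.any(1))[0][[0,-1]],np.where(a.any(0))[0][[0,-1]]); print(f(b),f(k),(b&k).sum()/(b|k).sum())
E
python3 -c "
from plan import rows
print(rows([688.3,-62.3,300],close=.6,n=9))"
```

```text
tcp [ 558.47953583 -379.95833219  293.62624589] wrist (array([ 558.56376435, -379.38960661]), np.float64(0.13419217102665715)) side (array([ 558.07157685, -381.86446012]), np.float64(0.1674128440366972)) both (array([ 558.89885585, -379.52245432]), np.float64(0.3010510987944839))
exp rim ctr top [[361.74582889 156.49418601]
 [360.32276864 162.08088349]] side [[422.04924246 203.99575529]]
(array([141, 185]), array([344, 378])) (array([141, 187]), array([343, 378])) 0.9198790627362056
(array([199, 290]), array([397, 448])) (array([197, 278]), array([400, 439])) 0.6162697350816163
[[35, 14, -1, -0.0, 0.6], [35, 14, -1, -0.0, 0.6], [35, 14, -1, -0.0, 0.6], [35, 15, -1, -0.0, 0.6], [36, 14, 0, -0.0, 0.6], [35, 15, -1, -0.0, 0.6], [36, 14, 0, -0.0, 0.6], [35, 15, -1, -0.0, 0.6], [36, 14, 0, -0.0, 0.6]]
```

Emit:
carry_out([
  [25, 10, 0, 0, 0.6],
  [35, 15, 0, 0, 0.6],
  [35, 15, 0, 0, 0.6],
  [35, 15, 0, 0, 0.6],
  [36, 15, 0, 0, 0.6],
  [35, 15, 0, 0, 0.6],
  [36, 15, 0, 0, 0.6],
  [35, 15, 0, 0, 0.6],
  [46, 15, 0, 0, 0.6],
  [0, 0, 0, 0, 0.6],
  [0, 0, 0, 0, 0.6],
  [0, 0, 0, 0, 0.6],
])

```text
t: 68.6
eef_pos: [689.1, -63.1, 294.5]
tcp_rot: [-3.141, -0.0, 1.569]
ft_force: [0.0, 0.3, -0.2]
opening: 0.7
grip_force: 30.0
```

Emit:
carry_out([
  [1, -1, 20, 0, 0.6],
  [0, 0, 20, 0, 0.6],
  [0, 0, 10, 0, 0.6],
  [0, 0, 0, 0, 0.6],
  [0, 0, 8, 0, 0.6],
  [0, 0, 6, 0, 0.6],
  [0, 0, 4, 0, 0.6],
  [0, 0, 3, 0, 0.6],
  [0, 0, 0, 0, 0.6],
  [0, 0, 0, 0, 0.6],
])

```text
t: 69.6
eef_pos: [688.4, -61.4, 224.3]
tcp_rot: [3.141, -0.0, 1.57]
ft_force: [-0.6, 0.3, -0.7]
opening: 0.694
grip_force: 30.0
```

Emit:
carry_out([
  [0, 0, 3, 0, 0.6],
  [0, 0, 0, 0, 0.6],
  [0, 0, 0, 0, 0.3],
  [0, 0, 0, 0, 0],
  [0, 0, 0, 0, 0],
  [0, 0, 0, 0, 0],
  [0, 0, -20, 0, 0],
  [0, 0, -35, 0, 0],
  [0, 0, -35, 0, 0],
  [0, 0, 0, 0, 0],
])

```text
t: 70.6
eef_pos: [689.5, -61.6, 316.3]
tcp_rot: [3.134, 0.001, 1.57]
ft_force: [0.3, 0.3, 0.2]
opening: 0.994
grip_force: 0.0
```

Emit:
carry_out([
  [35, -5, 0, 0, 0],
  [45, -10, 0, 0, 0],
  [45, -10, 0, 0, 0],
  [45, -10, 0, 0, 0],
  [45, -10, 0, 0, 0],
  [45, -10, 0, 0, 0],
  [45, -10, 0, 0, 0],
  [0, 0, 0, 0, 0],
  [0, 0, 0, 0, 0],
])

```text
t: 71.5
eef_pos: [623.2, 244.5, 310.4]
tcp_rot: [-3.141, 0.0, 1.572]
ft_force: [0.6, -0.6, 0.5]
opening: 0.998
grip_force: 0.0
```

```bash
python3 - <<'E'
from vis import *
T=env.read_camera("top");S=env.read_camera("side")
for c,n in ((T,"T"),(S,"S")):
    m=cols(c["color"],"sky"); k=np.zeros((960,1280),np.uint8)
    for z in (45,85,125,165): k|=sil(c,[688.5,-62.3,z])
    k=cv2.resize(k,(640,480),interpolation=0)>0; b=m>0; w=cv2.dilate(k.astype(np.uint8),np.ones((25,25)))>0; b&=w
    b=cv2.morphologyEx(b.astype(np.uint8),cv2.MORPH_CLOSE,np.ones((9,9)))>0
    f=lambda a:(np.where(a.any(1))[0][[0,-1]],np.where(a.any(0))[0][[0,-1]]); print(n,f(b),f(k),(b&k).sum()/(b|k).sum())
    if n=="S": print([(int(r),np.where(b[r])[0][[0,-1]].tolist()) for r in range(180,285,8) if b[r].any()])
    nn,l,st,ce=cv2.connectedComponentsWithStats(m); print([(ce[i].round().tolist(),int(st[i,4])) for i in range(1,nn) if st[i,4]>40])
print("throat",proj(T,[[453.5,18.5,116],[453.5,18.5,82],[453.5,18.5,15]]))
m=cols(T["color"],"orange"); n,l,st,ce=cv2.connectedComponentsWithStats(m[210:460,60:560].copy()); print([((ce[i]+[60,210]).round().tolist(),int(st[i,4])) for i in range(1,n) if st[i,4]>2])
c=S["color"][110:290,210:370,::-1]; h=cv2.cvtColor(cv2.resize(c,None,fx=3,fy=3,interpolation=2),cv2.COLOR_BGR2HSV)[260:540,140:380]
m=cv2.inRange(h,(5,50,60),(25,255,200)); n,l,st,ce=cv2.connectedComponentsWithStats(m); print("jar",[((ce[i]+[140,260]).round().tolist(),int(st[i,4])) for i in range(1,n) if st[i,4]>40])
print(env.state()["eef_pos"])
E
```

```text
T (array([134, 186]), array([344, 379])) (array([134, 187]), array([343, 380])) 0.9232233502538071
[([361.0, 159.0], 1457)]
S (array([179, 265]), array([401, 441])) (array([178, 278]), array([400, 441])) 0.8708578507277795
[(180, [412, 433]), (188, [407, 441]), (196, [406, 440]), (204, [406, 439]), (212, [405, 438]), (220, [404, 437]), (228, [404, 436]), (236, [403, 435]), (244, [402, 433]), (252, [401, 433]), (260, [403, 431])]
[([421.0, 221.0], 2808)]
throat [[322.06972736 277.0729491 ]
 [322.05736802 278.13983043]
 [322.03498258 280.0720966 ]]
[([415.0, 212.0], 32), ([325.0, 269.0], 22), ([316.0, 270.0], 16), ([331.0, 273.0], 11), ([333.0, 279.0], 4)]
jar [([233.0, 486.0], 464), ([296.0, 502.0], 1349), ([268.0, 525.0], 474)]
[623.87972875 242.741399   310.7250248 ]
```

```bash
python3 - <<'E'
from vis import *
np.set_printoptions(precision=0,suppress=True)
T=env.read_camera("top");S=env.read_camera("side")
for uv in [(325,269),(316,270),(331,273),(333,279)]: print("T z12",ray(T,uv,12)-[453.5,18.5,0],"z90",ray(T,uv,90)-[453.5,18.5,0])
m=cv2.inRange(cv2.cvtColor(S["color"],cv2.COLOR_RGB2HSV),(5,50,60),(25,255,200))[245:300,270:325].copy()
n,l,st,ce=cv2.connectedComponentsWithStats(m)
for i in range(1,n):
    if st[i,4]>8: print("S",ray(S,ce[i]+[270,245],10)-[453.5,18.5,0],st[i])
E
```

```text
T z12 [26. -7. 12.] z90 [19. -6. 90.]
T z12 [23. 14. 12.] z90 [17. 13. 90.]
T z12 [ 16. -21.  12.] z90 [ 10. -19.  90.]
T z12 [  2. -25.  12.] z90 [ -3. -24.  90.]
S [24. -4. 10.] [ 34  23  12  20 153]
S [-19.  26.  10.] [13 24  9  6 53]
S [ -1. -29.  10.] [26 35  7 10 52]
```

```bash
python3 -c "
from cell import env
print(env.job_done())"
```

```text
the job is handed in; nothing more can be done
None
```

I handed the job in with five orange canisters in the jar and all four sky-blue cups nested upright in the dark blue cup. The gripper was open and clear; the book, brush and blue-lidded jar were not touched, and the final camera views agreed, but the hand-in gave no verdict.

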